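# Wedge a drooping casting up to the surface gauge

## Robot

A 6-joint arm with a two-finger parallel gripper is mounted at the origin on the work surface. World frame = base frame: x ahead of the robot, y to its left, z up, the work surface at z = 0. Lengths are in m, angles in degrees, forces in N, time in s.
With the tool pointing down it reaches from about 0.3 to 0.95 m from the base axis. Payload 3.1 kg.
Tool frame: the origin (TCP) lies at the very end of the fingers, on their centre line; the grasp point (between the pads) lies 19 mm behind it (bot.grasp_offset is the distance from the TCP to the grasp point, in m); z points along the fingers, y is the line along which they close (so a half turn about z gives the same grasp; the last joint's range is limited). The gripper opens to 85 mm and grips with 20 to 120 N. Pads are 22 mm wide; open, the fingers measure 114 mm over their backs; the gripper's body (76 mm by 85 mm) begins 54 mm behind the grasp point. The pads swing forward as they close: fully open they stand 13 mm farther back than shut.
Start: joints at [-70.915, 17.653, 93.61, -0, 68.738, -3.994], TCP at [0.245, -0.575, 0.201] pointing down, gripper open.
Joint ranges: [-175.34, 175.34], [-45.06, 112.39], [2.9, 150.54], [-68.45, 248.45], [3.09, 151.38], [-168.51, 168.51]. Speed limits (degrees/s): [159.86, 159.86, 180, 180, 180, 180].

## Interface

Orientations are given as a 3x3 rotation matrix whose columns are the frame's x, y, z axes.
In Python, from bench import bot, snapshot, camera_info gives the robot as it stands.
- The arm moves only by the shell command python3 -m handwheel 'ROWS' [OPENING]. ROWS is JSON, a list of rows, each a list of 2 entries, a list of its own where there are three numbers: the shift along the tool's x, y, z in units of 0.4 m (1.0 is 0.4 m), then the turn about the tool's z in units of 60 degrees (1.0 is 60 degrees). A call has 1 to 12 rows; each row is the pose to reach, as a shift and turn from the pose commanded when the call began, along the tool's axes at that moment; what a row does not reach only later rows make up. A row lasts 1/12 s, in which the tool goes at most 41.7 mm and 7.16 degrees, less where a joint would pass 70% of its speed; a pose out of reach is approached as far as the arm can. A call with a number of a shift or a turn outside -1 to 1 is refused whole. A call with a gripper value outside its range is refused whole. OPENING is the opening, from -1 (shut) to 1 (fully open), set as the call begins (- or left out, the last holds). The fingers move at their own pace and stop on an object; the grip force is fixed at half the most. Time passes only in rows, so rows that repeat a pose let the fingers close. It gives the time, the measured TCP pose, the force, the opening and the grip force at its end, in the units of the state.
- bot.state(): the state, without advancing time (a new reading comes with each control period).
- snapshot(name): name is "scene" or "side" or "wrist"; returns the picture (400x640x3 uint8, red, green, blue); there is no depth.
- camera_info(name): a dict with "vfov" (degrees; the focal length in pixels is half the picture's height over the tangent of half this angle, whatever the lens; pixels are square), "cx", "cy" (the principal point, pixels), "T" (4x4, takes a point from camera to world coordinates). Camera axes: x right, y up, looking along -z (the intrinsics and any distortion apply to the point x, -y, -z); pixel columns grow to the right and rows downward; lengths in m; the calibration is good to about 2 mm. A picture is of the moment at which its call begins: read the wrist's pose just before it. camera_info takes no time and is no camera call; for the wrist camera it gives the pose at the moment of the call.
- bot.sign_off(): hands the job in; it is judged then, once.
The state is a dict: "clock": time; "joint_positions": joint angles; "joint_velocities": joint speeds; "tau": joint torques, N m; "ee_pos": TCP position; "ee_rot": TCP orientation; "wrist_force": force on the tool from outside, world axes, zero at the start; "torque": the same for the moment, N m; "opening": finger opening in m; "grasp_force": force on a finger pad.
Only numpy, scipy, OpenCV 4.12 (cv2) and the standard library are available. Lean on these libraries where they do the work, as an engineer would, in place of code of your own. Each camera call takes 0.05 s, during which the arm holds its last target. There are 200 camera calls.

## Task

The free end of the aluminium casting sits too low for marking out. Take the steel wedge and slide it along the table, thin end first, straight in and centrally under the casting's foot until the white scribed line on the side of its pad has come up level with the tip of the surface gauge's pointer, then let go and leave the wedge there carrying the casting. Leave the surface gauge, the hammer, the square and the bottle where they are.

Things in the scene. Friction and masses are not known exactly. Their poses are not given: they have to be found in the camera images.
- setup: Fixed part of the set-up: two strapped steel V-blocks (x -57 to 57, y 158 to 242 mm of this frame, up to 119 mm high) and a steel parallel 34 mm high (x -50 to 50, y 134 to 146 mm). Origin on the table right under the rounded nose of the casting's foot; +y is the way the wedge is pushed in, from the foot towards the V-blocks; z up. Place and yaw differ each time.
- casting: Aluminium bracket, about 1 kg. Origin on the axis of its hub (along x of setup, 200 mm from setup's origin, 55 mm above the table), which lies strapped in the V-blocks so that the bracket can only rock. Its arm reaches from there to -y of setup and droops until it rests on the parallel; it is held up only by what is pushed under the foot, and sinks back without it.
- nose (a point): Bottom of the casting's foot, at the end of the arm: a block 44 mm wide whose lower outer edge is a rounded nose of radius 8 mm along x of setup; this point is the middle of the nose's underside, 11 mm above the table at the start. The wedge goes in under it.
- pad_end (a point): Middle of the lower outer edge of the pad, which a 34 mm column carries above the foot: 56 mm wide, 20 mm thick, 113 mm long, and overhanging the nose by 68 mm at 115 to 130 mm above the table, so that an upright gripper has no room over the wedge and the tool must lean back out from under it.
- line (a point): The point of the white scribed line (in a blue patch) on the +x side of the pad, 222 mm horizontally from the hub's axis, next to the pointer's tip; about 126 mm above the table at the start. It rises 1.11 mm for each mm that the foot's nose rises.
- pointer_tip (a point): The tip of the surface gauge's thin bright scriber, 6 to 11 mm from the pad's side; its height (131 to 140 mm above the table, different each time) is the height to which the line must come.
- gauge: Surface gauge, 1.3 kg, loose: grey base 58 x 84 x 30 mm with an upright steel post to 241 mm above the table and a thin steel scriber that reaches level from the post to the pad. Origin under the centre of its base. It stands on the +x side of the casting.
- wedge: Plain steel wedge, 0.5 kg, flat on the table, 150 long and 26 mm wide. Origin at the centre of its underside; thin end to its own +y. 5 mm high at y = 75 mm, rising 1 mm in 6 to 25 mm at y = -45 mm; from there to y = -75 mm a level butt, its end painted red. It takes about 3 N to slide, 6 to 18 N with the casting on it, and stays where it is left.
- hammer: Hammer lying flat on the +x side of the wedge, roughly along y of setup, 290 mm long; bystander.
- square: Machinist's square lying flat on the -x side, stock 18 x 90 x 18 mm, blade 120 mm; bystander.
- bottle: Small bottle of layout dye, 48 mm in diameter and 85 mm high, standing on the -x side; bystander.
There are look-alikes about, which are no part of the job. Of the things that look like the wedge, the smallest one is meant.

How it is judged:
By the outcome, as a careful person would: the job done as asked, in the order asked, and still so for the second after the job is handed in, with the robot touching nothing.
It also fails if it takes over 48 s, if anything falls off the work surface, if the arm or the gripper's body presses on something with over 40 N, if the wrist force passes 120 N, or if a joint passes its speed limit or range.

## Working session

There is one attempt and no reset: what is moved stays moved. The work goes in short steps, Python scripts to look and compute and a shell command to move; the robot and the scene stay as the last step left them, time stands still between calls to the robot, and variables do not carry over. Pictures are saved under pics/ and viewed, at most 10 in all, crops included, and the job is handed in when it is done.

```bash
mkdir -p pics; ls
python3 - <<'E'
from bench import bot,snapshot,camera_info
import cv2,numpy as np
for n in("scene","side","wrist"):
    c=camera_info(n);print(n,c['vfov'],c['cx'],c['cy'],{k:v for k,v in c.items() if k not in('T','vfov','cx','cy')});print(np.round(c['T'],3).tolist())
    im=snapshot(n);cv2.imwrite(f'pics/{n}0.png',im[:,:,::-1])
a=[cv2.imread(f'pics/{n}0.png') for n in("scene","side")]
s=bot.state();print({k:np.round(v,3).tolist() for k,v in s.items()},bot.grasp_offset)
E
```

```text
pics
scene 57.98341703923967 321.4187245729052 192.68159632478174 {}
[[-0.822, -0.496, 0.28, 0.855], [0.569, -0.707, 0.42, 0.384], [-0.011, 0.505, 0.863, 0.96], [0.0, 0.0, 0.0, 1.0]]
side 43.25082671729655 324.00804100300684 201.6621046138517 {}
[[-0.737, 0.328, -0.591, -0.129], [-0.675, -0.389, 0.627, 0.662], [-0.024, 0.861, 0.508, 0.699], [0.0, 0.0, 0.0, 1.0]]
wrist 66.54514919520572 314.93001889697456 205.5983287825911 {}
[[0.39, 0.884, 0.256, 0.31], [-0.921, 0.376, 0.105, -0.547], [-0.003, -0.277, 0.961, 0.373], [0.0, 0.0, 0.0, 1.0]]
{'clock': 0.15, 'joint_positions': [-70.913, 17.695, 93.672, -0.0, 68.738, -3.994], 'joint_velocities': [-0.077, -0.159, -0.165, 0.055, 0.037, 0.036], 'tau': [0.0, -41.58, -27.715, -0.0, 0.006, 0.0], 'ee_pos': [0.245, -0.574, 0.201], 'ee_rot': [[0.92, 0.392, -0.001], [0.392, -0.92, 0.002], [0.0, -0.002, -1.0]], 'wrist_force': [0.444, 0.334, 0.611], 'torque': [-0.008, 0.032, -0.014], 'grasp_force': 0.0, 'opening': 0.085} 0.0187
```

View pics/scene0.png

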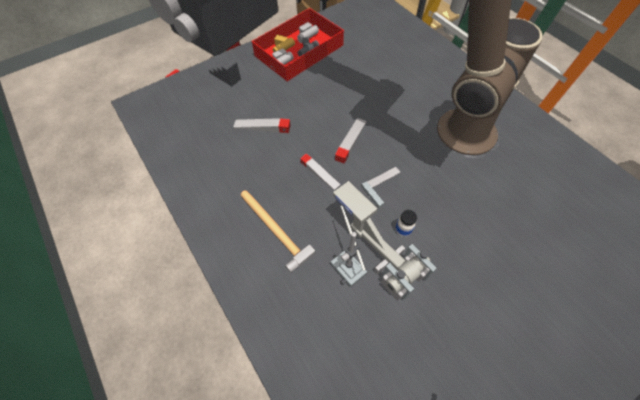

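View pics/side0.png

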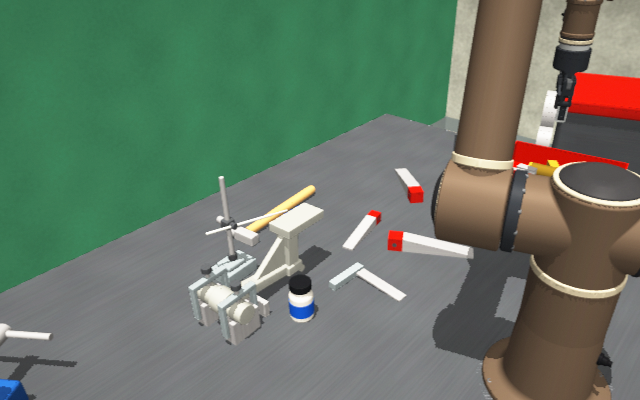

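Scene picture: wedge look-alikes are A (red end 306,159, thin end towards the casting at about 340,190), B (red 285,125) and C (red 342,155). Casting pad is at (354,200), V-blocks (405,270), gauge (348,265), hammer (275,230), square (380,185), bottle (406,222). The side view shows the same: A (375,217), B (415,193), C (396,241). I'll measure sizes next.

```bash
cat > h.py <<'E'
import numpy as np,cv2
from bench import bot,snapshot,camera_info
def ray(c,p):
    f=200/np.tan(np.radians(c['vfov']/2)); T=np.array(c['T'])
    d=np.array([(p[0]-c['cx'])/f,-(p[1]-c['cy'])/f,-1.]); return T[:3,3],T[:3,:3]@d
def onz(c,p,z):
    o,d=ray(c,p); return o+d*(z-o[2])/d[2]
def tri(c1,p1,c2,p2):
    o,d=ray(c1,p1);q,e=ray(c2,p2)
    d=d/np.linalg.norm(d);e=e/np.linalg.norm(e)
    t=np.linalg.lstsq(np.c_[d,-e],q-o,rcond=None)[0]
    a=o+t[0]*d;b=q+t[1]*e; return (a+b)/2,np.linalg.norm(a-b)
def proj(c,P):
    f=200/np.tan(np.radians(c['vfov']/2));T=np.array(c['T']);q=T[:3,:3].T@(np.array(P)-T[:3,3])
    return np.array([c['cx']+f*q[0]/-q[2],c['cy']-f*q[1]/-q[2]])
E
python3 - <<'E'
from h import *
S=camera_info('scene');D=camera_info('side')
for n,c in(('scene',S),('side',D)):
    im=cv2.imread(f'pics/{n}0.png');h=cv2.cvtColor(im,cv2.COLOR_BGR2HSV)
    m=((h[...,1]>150)&((h[...,0]<8)|(h[...,0]>172))&(h[...,2]>90)).astype('uint8')
    k,l,st,ce=cv2.connectedComponentsWithStats(m)
    for i in range(1,k):
        if 15<st[i,4]<600: print(n,st[i],ce[i].round(1),onz(c,ce[i],.02).round(3))
# rough
for nm,a,b in(('A',(306,159),(375,217)),('B',(285,125),(415,193)),('C',(342,155),(396,241)),('pad',(354,200),(297,220)),('bottle',(407,214),(300,284)),('posttop',(347,207),(222,178))):
    P,e=tri(S,a,D,b);print(nm,P.round(3),e.round(4))
for nm,p in(('A thin',(340,190)),('B thin',(235,124)),('C thin',(362,121)),('V',(405,272)),('hamhead',(300,258)),('hamend',(244,194)),('gaugebase',(348,268))): print(nm,onz(S,p,.01).round(3))
a=cv2.imread('pics/scene0.png')[100:310,220:450];b=cv2.imread('pics/side0.png')[165:345,180:430]
a=cv2.resize(a,None,fx=2.6,fy=2.6,interpolation=2)[:,:];cv2.imwrite('pics/c1.png',a)
b=cv2.resize(b,None,fx=3.2,fy=3.2,interpolation=2);cv2.imwrite('pics/c2.png',b)
print(a.shape,b.shape)
E
```

```text
scene [168  70  10   6  24] [173.1  72.2] [ 0.709 -0.828  0.02 ]
scene [279 119  11  13 119] [284.2 124.7] [ 0.502 -0.366  0.02 ]
scene [336 148  13  14 134] [341.2 154.4] [ 0.417 -0.154  0.02 ]
scene [301 154  10  10  55] [304.9 158.2] [ 0.521 -0.209  0.02 ]
side [408 186  16  17 236] [415.3 194.2] [ 0.498 -0.363  0.02 ]
side [368 210  13  14  87] [375.3 214.7] [ 0.516 -0.211  0.02 ]
side [388 230  15  21 269] [394.9 240. ] [ 0.414 -0.152  0.02 ]
A [ 0.517 -0.21   0.013] 0.0014
B [ 0.5   -0.363  0.022] 0.002
C [ 0.414 -0.155  0.015] 0.002
pad [0.528 0.047 0.127] 0.0027
bottle [0.419 0.148 0.078] 0.0083
posttop [0.613 0.131 0.251] 0.0583
A thin [ 0.495 -0.054  0.01 ]
B thin [ 0.635 -0.475  0.01 ]
C thin [ 0.27  -0.234  0.01 ]
V [0.504 0.254 0.01 ]
hamhead [0.714 0.059 0.01 ]
hamend [ 0.743 -0.211  0.01 ]
gaugebase [0.623 0.158 0.01 ]
(546, 598, 3) (576, 800, 3)
```

```bash
python3 -m handwheel '[[[0.92,-0.405,-0.25],1],[[0.92,-0.405,-0.25],1],[[0.92,-0.405,-0.25],1],[[0.92,-0.405,-0.25],1],[[0.92,-0.405,-0.25],1],[[0.92,-0.405,-0.25],1],[[0.92,-0.405,-0.25],1],[[0.92,-0.405,-0.25],1],[[0.92,-0.405,-0.25],1],[[0.92,-0.405,-0.25],1],[[0.92,-0.405,-0.25],1],[[0.92,-0.405,-0.25],1]]' 1
python3 -m handwheel '[[[0,0,0],0.72],[[0,0,0],0.72],[[0,0,0],0.72],[[0,0,0],0.72],[[0,0,0],0.72],[[0,0,0],0.72],[[0,0,0],0.72],[[0,0,0],0.72]]'
python3 - <<'E'
from h import *
import json
c=camera_info('wrist');im=snapshot('wrist');cv2.imwrite('pics/w1.png',im[:,:,::-1])
json.dump({k:np.array(v).tolist() for k,v in c.items()},open('w1.json','w'))
print(np.round(bot.state()['joint_positions'],1),np.round(c['T'],3).tolist(), bot.state()['ee_rot'])
E
```

```text
clock: 1.15
ee_pos: [0.5225, -0.2792, 0.3025]
ee_rot: [[0.802, -0.597, 0.002], [-0.597, -0.802, -0.0], [0.002, -0.001, -1.0]]
wrist_force: [0.2, -1.0, -0.3]
opening: 0.0851
grasp_force: 0.0
clock: 1.82
ee_pos: [0.5189, -0.2826, 0.3007]
ee_rot: [[0.173, -0.985, -0.002], [-0.985, -0.173, 0.0], [-0.001, 0.002, -1.0]]
wrist_force: [-0.6, 0.4, -0.7]
opening: 0.0858
grasp_force: 0.0
[-32.8   9.7  91.9  -0.   78.5 137.3] [[-0.985, 0.164, 0.049, 0.532], [-0.171, -0.946, -0.275, -0.352], [0.001, -0.279, 0.96, 0.473], [0.0, 0.0, 0.0, 1.0]] [[ 1.73386519e-01 -9.84853062e-01 -1.24964758e-03]
 [-9.84853754e-01 -1.73386936e-01  2.32947202e-04]
 [-4.46091331e-04  1.19033021e-03 -9.99999192e-01]]
```

View pics/w1.png

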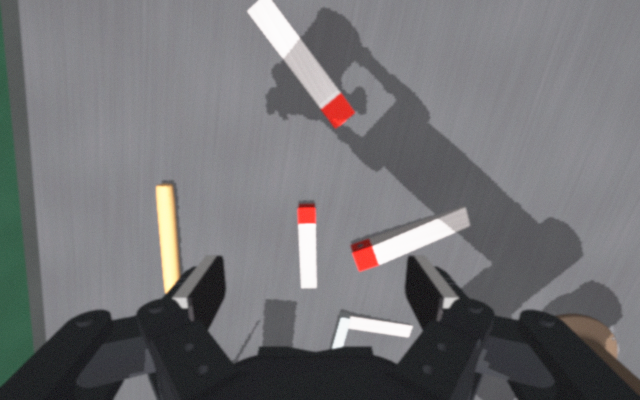

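View pics/c2.png

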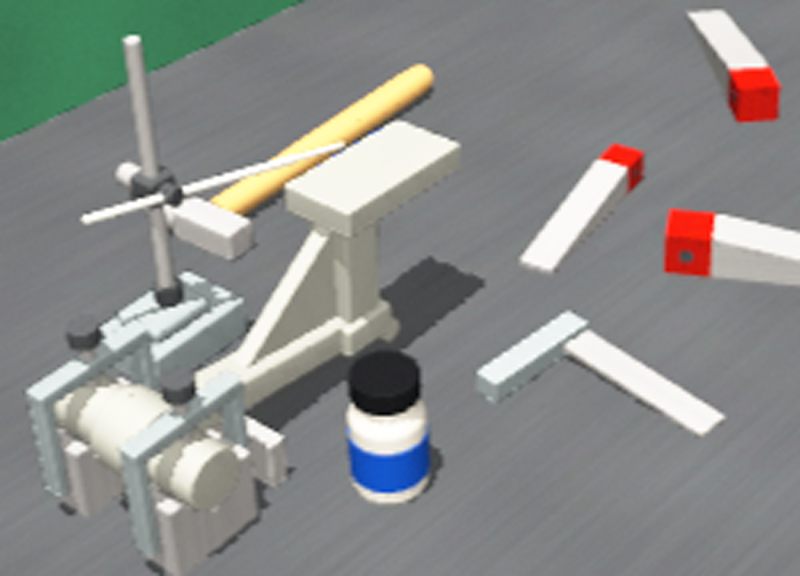

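Wrist view: red ends at (307,213) = A, (338,110) = B and (365,255) = C. A's body is clearly the shortest and narrowest, and its thin end at (309,288) faces the casting, so A is the wedge. In the side crop the pad top corners are at (287,187), (405,123), (459,146) and (349,208), the scriber tip is near (343,145), and the nose is above its shadow near (390,330).

Run:
```python
from h import *
import json
c=json.load(open('w1.json'));im=cv2.imread('pics/w1.png');h=cv2.cvtColor(im,cv2.COLOR_BGR2HSV)
red=((h[...,1]>120)&((h[...,0]<8)|(h[...,0]>172))&(h[...,2]>70))
m=(red|((h[...,1]<40)&(h[...,2]>150))).astype('uint8')
k,l,st,ce=cv2.connectedComponentsWithStats(m)
for i in range(1,k):
    if 300<st[i,4]<9000:
        pts=np.argwhere(l==i)[:,::-1].astype('float32')
        P=np.array([onz(c,p,.02)[:2]*1000 for p in pts]).astype('float32')
        r=cv2.minAreaRect(P);R=P[[red[int(p[1]),int(p[0])] for p in pts]]
        print(st[i],ce[i].round(0),'mm rect',np.round(r[0],1),np.round(r[1],1),round(r[2],1),'n red',len(R), R.mean(0) if len(R) else '')
```

```text
[ 246    0  109  129 3950] [300.  60.] mm rect [ 559.6 -418.2] [ 37.2 192.3] 48.6 n red 653 [ 500.50073 -366.34045]
[296 204  20  19 339] [306. 213.] mm rect [ 520.9 -208.2] [29.5 29.4] 9.8 n red 338 [ 519.6977  -208.11522]
[ 351  208  119   64 2700] [408. 240.] mm rect [ 349.6 -191.1] [192.2  53.2] 30.5 n red 564 [ 415.86215 -153.34369]
[ 297  224   21   66 1265] [307. 256.] mm rect [ 505.9 -133.7] [ 32.  115.9] 10.0 n red 0 
[ 332  316   82   33 1269] [369. 329.] mm rect [373.4 -19. ] [146.4  62.3] 19.2 n red 0
```

View pics/c1.png

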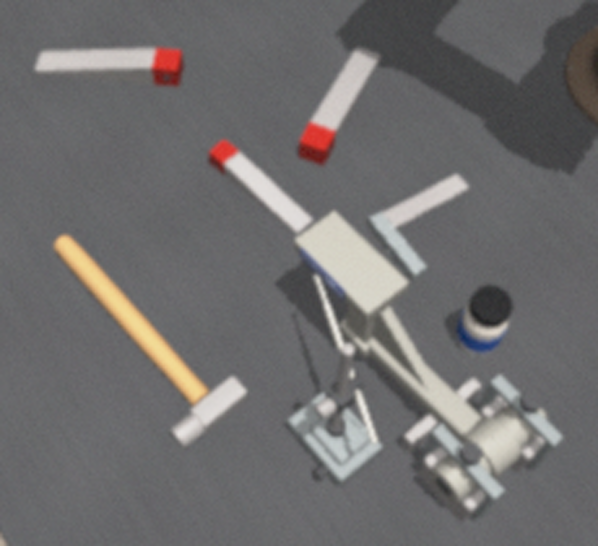

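Scene crop: pad top corners at (297,243), (335,212), (408,282) and (372,310), blue patch on the pad's side near (320,270), scriber tip at about (318,278), hub near (465,455). Triangulating those against the side crop.

Run:
```python
from h import *
S=camera_info('scene');D=camera_info('side')
a=lambda p:(220+p[0]/2.6,100+p[1]/2.6)
b=lambda p:(180+p[0]/3.2,165+p[1]/3.2)
Q=[]
for n,p,q in(('+x-y',(297,243),(405,123)),('-x-y',(335,212),(459,146)),('-x+y',(408,282),(349,208)),('+x+y',(372,310),(287,187)),('tip',(318,278),(343,145)),('sq corner',(372,217),(585,318)),('bottle',(490,302),(384,370)),('clamp',(345,349),(152,185))):
    P,e=tri(S,a(p),D,b(q));Q.append(P);print(n,(P*1000).round(0),round(e*1000,1))
Q=np.array(Q)
print('len',np.linalg.norm(Q[3]-Q[0]),np.linalg.norm(Q[2]-Q[1]),'w',np.linalg.norm(Q[0]-Q[1]),np.linalg.norm(Q[2]-Q[3]))
d=(Q[2]+Q[3]-Q[0]-Q[1]);w=Q[0]+Q[3]-Q[1]-Q[2];print('head',np.degrees(np.arctan2(d[1],d[0])),np.degrees(np.arctan2(w[1],w[0]))+90)
m=Q[:4].mean(0);print('mid',m)
```

```text
+x-y [556.  -4. 128.] 9.4
-x-y [505.  -7. 131.] 2.8
-x+y [498. 102. 140.] 4.6
+x+y [547. 108. 139.] 0.5
tip [565.  44. 131.] 5.3
sq corner [421. -36.  10.] 8.4
bottle [420. 152.  85.] 1.8
clamp [605. 149. 149.] 38.7
len 0.11312368177295255 0.11014570155354693 w 0.05160967431762365 0.049095364754131274
head 94.23330857042255 94.87647356260277
mid [0.52659039 0.04976383 0.13456795]
```

```bash
python3 -m handwheel '[[[-0.41,-0.224,0],-1],[[-0.41,-0.224,0],-1],[[-0.41,-0.224,0],-1],[[-0.41,-0.224,0],-1],[[-0.41,-0.224,0],-1],[[-0.41,-0.224,0],-1],[[-0.41,-0.224,0],-1],[[-0.41,-0.224,0],-1],[[-0.41,-0.224,0],-1],[[-0.41,-0.224,0],-1]]' 1
python3 -m handwheel '[[[0,0,0],-0.41],[[0,0,0],-0.41],[[0,0,0],-0.41],[[0,0,0],-0.41],[[0,0,0],-0.41],[[0,0,0],-0.41]]'
cat >> h.py <<'E'
import json
def shot(n,cam='wrist'):
    c=camera_info(cam);im=snapshot(cam);cv2.imwrite(f'pics/{n}.png',im[:,:,::-1])
    json.dump({k:np.array(v).tolist() for k,v in c.items()},open(n+'.json','w'))
def load(n): return json.load(open(n+'.json')),cv2.imread(f'pics/{n}.png')
E
python3 -c "
from h import *
shot('w2')"
python3 -m handwheel '[[[0,0,0.42],0],[[0,0,0.42],0],[[0,0,0.42],0],[[0,0,0.42],0],[[0,0,0.42],0],[[0,0,0.42],0],[[0,0,0.42],0],[[0,0,0.42],0]]'
python3 - <<'E'
from h import *
shot('w3')
a=load('w2')[1];b=load('w3')[1]
cv2.imwrite('pics/w23.png',np.vstack([a[:300],b[:300]]))
E
```

```text
clock: 2.7
ee_pos: [0.5799, -0.105, 0.3012]
ee_rot: [[0.94, -0.341, -0.001], [-0.341, -0.94, -0.0], [-0.0, 0.0, -1.0]]
wrist_force: [0.1, -0.1, -0.6]
opening: 0.0852
grasp_force: 0.0
clock: 3.2
ee_pos: [0.58, -0.1051, 0.3013]
ee_rot: [[0.997, 0.076, -0.0], [0.076, -0.997, -0.0], [-0.0, 0.0, -1.0]]
wrist_force: [-0.3, -0.5, -0.2]
opening: 0.0853
grasp_force: 0.0
clock: 3.92
ee_pos: [0.5833, -0.1056, 0.1374]
ee_rot: [[0.997, 0.078, 0.007], [0.078, -0.997, -0.002], [0.006, 0.002, -1.0]]
wrist_force: [0.0, 0.2, -0.2]
opening: 0.0857
grasp_force: 0.0
```

View pics/w23.png

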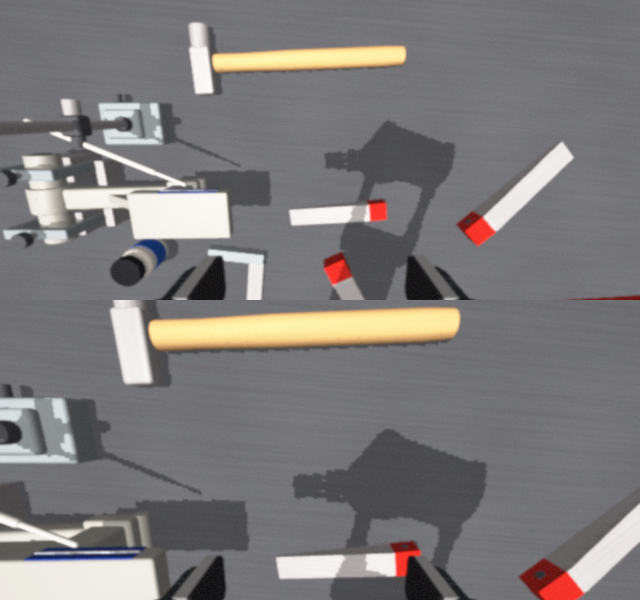

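Top (w2): pad (180,213), gauge base (135,122), wedge A (330,214). Bottom (w3): blue patch with the white line at about (85,253), scriber tip at about (75,245). Zooming in on both.

Run:
```python
from h import *
a=load('w2')[1];b=load('w3')[1]
A=cv2.resize(a[95:255,0:250],None,fx=3.2,fy=3.2,interpolation=2)[:,:,:][160:320+192] if 0 else cv2.resize(a[170:245,50:250],None,fx=4,fy=4,interpolation=2)
B=cv2.resize(b[210:285,0:200],None,fx=4,fy=4,interpolation=2)
cv2.imwrite('pics/z.png',np.vstack([A,B]))
```

```text
(no output)
```

View pics/z.png

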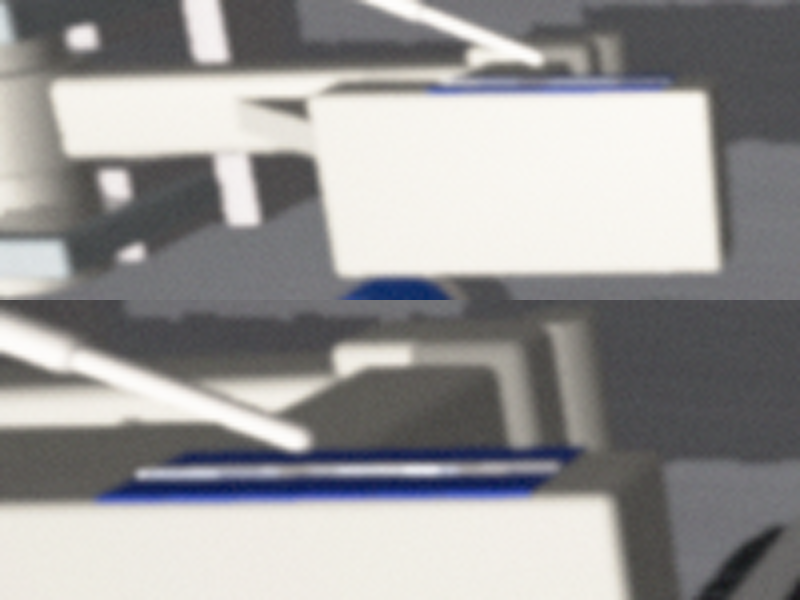

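Tip is at crop (540,62) in w2 and (305,140) in w3. The line runs from (137,174) to (560,166) in w3. Pad top corners in w2 are (310,98), (708,90), (720,270) and (338,275).

```bash
cat >> h.py <<'E'
from scipy.optimize import least_squares
def multi(obs):
    f=lambda P:np.concatenate([(proj(c,P)-p)/s for c,p,s in obs])
    r=least_squares(f,[.55,.03,.13]);return r.x,r.fun
E
python3 - <<'E'
from h import *
S=camera_info('scene');D=camera_info('side');W2=load('w2')[0];W3=load('w3')[0]
a=lambda p:np.array((220+p[0]/2.6,100+p[1]/2.6)); b=lambda p:np.array((180+p[0]/3.2,165+p[1]/3.2))
z2=lambda p:np.array((50+p[0]/4,170+p[1]/4)); z3=lambda p:np.array((p[0]/4,210+p[1]/4))
J={'tip':dict(w2=(540,62),w3=(305,140),s=(318,278),d=(343,145)),
'+x-y':dict(w2=(708,90),w3=(612,192),s=(297,243),d=(405,123)),
'-x-y':dict(w2=(720,270),s=(335,212),d=(459,146)),
'-x+y':dict(w2=(338,275),s=(408,282),d=(349,208)),
'+x+y':dict(w2=(310,98),s=(372,310),d=(287,187)),
'lineR':dict(w2=(670,80),w3=(560,166)),'lineL':dict(w2=(460,84),w3=(137,174))}
R={}
for n,o in J.items():
    ob=[(W2,z2(o['w2']),.4)]
    if 'w3' in o: ob.append((W3,z3(o['w3']),.4))
    if 's' in o: ob+=[(S,a(o['s']),1.),(D,b(o['d']),.7)]
    P,f=multi(ob);R[n]=P;print(n,(P*1000).round(1),f.round(1))
A,B,C,E=[R[k] for k in('+x-y','-x-y','-x+y','+x+y')]
print(np.linalg.norm(A-E),np.linalg.norm(B-C),np.linalg.norm(A-B),np.linalg.norm(C-E))
for p,q in((A,E),(B,C),(B,A),(C,E)): print(np.degrees(np.arctan2(*(q-p)[[1,0]])))
# w2 pad on assumed plane
for z in(.132,.137,.142):
    Q=[onz(W2,z2(J[k]['w2']),z+(.004 if '+y' in k else -.004)) for k in('+x-y','-x-y','-x+y','+x+y')]
    A,B,C,E=Q;print(z,[round(np.linalg.norm(x)*1000,1) for x in(A-E,B-C,A-B,C-E)],[round(np.degrees(np.arctan2(*(x)[[1,0]])),1) for x in(E-A,C-B,A-B,E-C)],np.mean(Q,0).round(4))
# line in w3 with z assumed on side plane: height of tip vs line
E
```

```text
tip [565.5  43.6 132.3] [-0.8 -1.2  0.5  0.7 -0.4 -1.3 -1.3  0.3]
+x-y [559.8  -3.7 131.5] [-1.7  0.4  1.2  0.3 -1.2 -1.5 -4.3 -0.4]
-x-y [504.5  -7.8 131.7] [-0.  -0.  -0.1 -0.8 -0.2  0.3]
-x+y [498.1 101.9 140.4] [ 0.1  0.1 -0.3 -1.2 -1.1  0.4]
+x+y [550.5 107.  137.1] [ 0.2  0.5 -1.5  0.7 -1.2 -0. ]
lineR [560.4   8.6 124.7] [ 0.   0.1 -0.  -0. ]
lineL [560.9  64.  139.4] [-2.4 -4.8  1.3  2.6]
0.11118770603772932 0.11020468283157894 0.05548057182073442 0.05272928124705349
94.81587532829076
93.32633407534976
4.257363522057634
5.553265176080005
0.132 [np.float64(111.8), np.float64(111.9), np.float64(56.4), np.float64(54.3)] [np.float64(94.5), np.float64(93.4), np.float64(3.4), np.float64(3.3)] [0.5272 0.0505 0.132 ]
0.137 [np.float64(110.1), np.float64(110.2), np.float64(55.5), np.float64(53.5)] [np.float64(94.5), np.float64(93.4), np.float64(3.4), np.float64(3.3)] [0.529  0.0483 0.137 ]
0.142 [np.float64(108.4), np.float64(108.5), np.float64(54.7), np.float64(52.7)] [np.float64(94.4), np.float64(93.4), np.float64(3.4), np.float64(3.3)] [0.5308 0.0461 0.142 ]
```

```bash
cat >> h.py <<'E'
O=np.array([.5267,.0610,0]);H=np.radians(94.2)
ey=np.array([np.cos(H),np.sin(H),0]);ex=np.array([np.sin(H),-np.cos(H),0])
def onx(c,p,x):
    o,d=ray(c,p);t=(x-(o-O)@ex)/(d@ex);q=o+t*d-O;return np.array([q@ex,q@ey,q[2]])*1000
def S(P): q=np.array(P)-O;return np.array([q@ex,q@ey,q[2]])*1000
E
python3 - <<'E'
from h import *
W2=load('w2')[0];W3=load('w3')[0]
z2=lambda p:np.array((50+p[0]/4,170+p[1]/4)); z3=lambda p:np.array((p[0]/4,210+p[1]/4))
print('cam',S(W3['T'][:3] and np.array(W3['T'])[:3,3]))
for dx in(-.001,0,.001):
  print(dx,'line',[onx(W3,z3(p),.028+dx).round(1).tolist() for p in((137,174),(305,170),(560,166))],'top edge',[onx(W3,z3(p),.028+dx).round(1).tolist() for p in((100,199),(530,193),(612,192))],'bot',onx(W3,z3((580,150)),.028+dx).round(1), onx(W3,z3((190,155)),.028+dx).round(1))
for t in(.006,.0085,.0094,.011): print('tip',t,onx(W3,z3((305,140)),.028+t).round(1),onx(W2,z2((540,62)),.028+t).round(1))
# wedge from w2
im=load('w2')[1];h=cv2.cvtColor(im,cv2.COLOR_BGR2HSV)
red=((h[...,1]>120)&((h[...,0]<8)|(h[...,0]>172))&(h[...,2]>70)).astype('uint8');red[:,:355]=0;red[:,400:]=0
wh=((h[...,1]<45)&(h[...,2]>135)).astype('uint8');wh[:,:280]=0;wh[:,372:]=0;wh[:195]=0;wh[235:]=0
for n,m in(('red',red),('wh',wh)):
    p=np.argwhere(m)[:,::-1].astype('float32');r=cv2.minAreaRect(p);print(n,len(p),r,[onz(W2,q,.015 if n=='wh' else .025).round(4).tolist()[:2] for q in cv2.boxPoints(r)])
p=np.argwhere(red|wh)[:,::-1].astype('float32');r=cv2.minAreaRect(p);print(r,[S(onz(W2,q,z)).round(1).tolist() for q,z in zip(cv2.boxPoints(r),[.015]*4)])
E
```

```text
cam [ 113.77067104 -169.80511342  310.21468955]
-0.001 line [[27.0, 17.9, 122.0], [27.0, -8.9, 120.3], [27.0, -50.9, 118.5]] top edge [[27.0, 15.5, 131.5], [27.0, -51.9, 129.0], [27.0, -64.9, 128.6]] bot [ 27.  -50.7 111.7] [ 27.   15.7 114.2]
0 line [[28.0, 15.8, 124.2], [28.0, -10.7, 122.5], [28.0, -52.3, 120.7]] top edge [[28.0, 13.4, 133.5], [28.0, -53.2, 131.1], [28.0, -66.2, 130.7]] bot [ 28.  -52.1 114. ] [ 28.   13.5 116.4]
0.001 line [[29.0, 13.6, 126.3], [29.0, -12.6, 124.7], [29.0, -53.7, 122.9]] top edge [[29.0, 11.2, 135.6], [29.0, -54.6, 133.2], [29.0, -67.4, 132.8]] bot [ 29.  -53.5 116.3] [ 29.   11.4 118.7]
tip 0.006 [ 34.  -13.  123.9] [ 34.  -14.8 119.2]
tip 0.0085 [ 36.5 -18.  129.7] [ 36.5 -19.8 130.6]
tip 0.0094 [ 37.4 -19.7 131.8] [ 37.4 -21.6 134.7]
tip 0.011 [ 39.  -22.9 135.5] [ 39.  -24.7 142. ]
red 339 ((377.7773132324219, 209.8297119140625), (20.749704360961914, 17.313446044921875), 82.40535736083984) [[0.535, -0.1889], [0.5406, -0.2145], [0.5081, -0.2233], [0.5024, -0.1972]]
wh 1432 ((329.3616638183594, 215.07931518554688), (18.569705963134766, 82.35137939453125), 86.72950744628906) [[0.511, -0.067], [0.5282, -0.1948], [0.4979, -0.2002], [0.4802, -0.0702]]
((337.5165710449219, 214.53675842285156), (21.681135177612305, 98.20278930664062), 84.14398956298828) [[-26.0, -126.2, 15.0], [-9.5, -278.6, 15.0], [-45.0, -284.4, 15.0], [-62.1, -128.9, 15.0]]
```

Run:
```python
from h import *
W1,im=load('w1');W2,_=load('w2')
h=cv2.cvtColor(im,cv2.COLOR_BGR2HSV)
m=(((h[...,1]>120)&((h[...,0]<8)|(h[...,0]>172))&(h[...,2]>70))|((h[...,1]<45)&(h[...,2]>150)))
for r in (206,210,216,222,228,240,255,270,280,284,286,288,290):
    q=np.nonzero(m[r,285:330])[0];print(r,(285+q.min(),285+q.max()+1,len(q)) if len(q) else None,end=' ')
print()
b=onz(W1,(306.5,203.7),.0);t=onz(W1,(309,288.5),.005)
print('w1 butt',b.round(4),'thin',t.round(4),'L',np.linalg.norm((t-b)[:2]),'head',np.degrees(np.arctan2(*(t-b)[[1,0]])),S(b),S(t))
b=onz(W2,(387.5,208),.025);t=onz(W2,(289.5,217),.005)
print('w2 butt',b.round(4),'thin',t.round(4),'L',np.linalg.norm((t-b)[:2]),'head',np.degrees(np.arctan2(*(t-b)[[1,0]])),S(b),S(t))
print(S(bot.state()['ee_pos']))
```

```text
206 (np.int64(299), np.int64(315), 16) 210 (np.int64(297), np.int64(316), 19) 216 (np.int64(296), np.int64(316), 19) 222 (np.int64(298), np.int64(316), 18) 228 (np.int64(297), np.int64(317), 20) 240 (np.int64(298), np.int64(317), 19) 255 (np.int64(298), np.int64(318), 20) 270 (np.int64(299), np.int64(318), 19) 280 (np.int64(299), np.int64(318), 19) 284 (np.int64(300), np.int64(318), 18) 286 (np.int64(300), np.int64(318), 18) 288 (np.int64(300), np.int64(317), 17) 290 None 
w1 butt [ 0.5215 -0.2177  0.    ] thin [ 0.4923 -0.0689  0.005 ] L 0.15166076424331507 head 101.10623801427337 [-2.56333853e+01 -2.77607434e+02  5.55111512e-14] [ -43.86982231 -127.04708139    5.        ]
w2 butt [ 0.5257 -0.2205  0.025 ] thin [ 0.4933 -0.0698  0.005 ] L 0.15408541922110508 head 102.15547163087635 [ -21.59074688 -280.65063026   25.        ] [ -42.91670137 -128.04813984    5.        ]
[  44.24346297 -170.27114722  137.48003752]
```

```bash
python3 - <<'E'
from h import *
W1,im=load('w1')
R=np.array([[.173,-.985,0],[-.985,-.173,0],[0,0,-1]]);p=np.array([.5189,-.2826,.3007])
for n,q in(('tip out',(183,300)),('tip top',(205,257)),('tip in',(223,300)),('kn out',(50,318)),('kn2',(10,385)),('Rkn',(598,318)),('Rtip',(430,257))):
    o,d=ray(W1,q);o=R.T@(o-p);d=R.T@d
    print(n,[ (o+d*(x-o[0])/d[0]*1).__mul__(1000).round(0).tolist() for x in(.0,.011,.02)])
E
python3 -c "
import numpy as np,cv2
im=cv2.imread('pics/w1.png').max(2)<60
for c in range(0,320,16): 
  r=np.nonzero(im[240:,c])[0]; print(c,240+r[0] if len(r) else None,end='; ')"
```

```text
tip out [[0.0, -54.0, -65.0], [11.0, -45.0, -82.0], [20.0, -39.0, -95.0]]
tip top [[0.0, -58.0, -26.0], [11.0, -49.0, -48.0], [20.0, -42.0, -67.0]]
tip in [[0.0, -38.0, -65.0], [11.0, -32.0, -82.0], [20.0, -27.0, -95.0]]
kn out [[0.0, -98.0, -76.0], [11.0, -83.0, -91.0], [20.0, -70.0, -103.0]]
kn2 [[0.0, -85.0, -105.0], [11.0, -71.0, -116.0], [20.0, -61.0, -124.0]]
Rkn [[0.0, 103.0, -77.0], [11.0, 87.0, -92.0], [20.0, 74.0, -104.0]]
Rtip [[0.0, 60.0, -26.0], [11.0, 51.0, -49.0], [20.0, 43.0, -68.0]]
0 387; 16 372; 32 356; 48 341; 64 326; 80 315; 96 311; 112 321; 128 318; 144 306; 160 300; 176 285; 192 268; 208 269; 224 282; 240 362; 256 356; 272 347; 288 347; 304 351;
```

```bash
python3 -m handwheel '[[[-0.176,0.25,0],1],[[-0.176,0.25,0],1],[[-0.176,0.25,0],1],[[-0.176,0.25,0],1],[[-0.176,0.25,0],1],[[-0.176,0.25,0],1],[[-0.176,0.25,0],1],[[-0.176,0.25,0],1],[[-0.176,0.25,0],1]]' 1
python3 -m handwheel '[[[0,0,0.1],0.388],[[0,0,0.15],0.388],[[0,0,0.2],0.388],[[0,0,0.24],0.388],[[0,0,0.24],0.388],[[0,0,0.24],0.388]]'
python3 - <<'E'
from h import *
shot('w4');s=bot.state();R=np.array(s['ee_rot']);p=np.array(s['ee_pos'])
t=np.array([.5207,-.2107,.006]);print('shift units',(R.T@(t-p)/.4).round(4),'head',np.degrees(np.arctan2(R[1,0],R[0,0])))
c,im=load('w4');h=cv2.cvtColor(im,cv2.COLOR_BGR2HSV)
m=((h[...,1]>120)&((h[...,0]<8)|(h[...,0]>172))&(h[...,2]>70)).astype('uint8')
k,l,st,ce=cv2.connectedComponentsWithStats(m)
for i in range(1,k):
    if st[i,4]>100:
        q=np.argwhere(l==i)[:,::-1].astype('float32');r=cv2.minAreaRect(q);print(st[i],np.round(r[0],1),np.round(r[1],1),r[2],[(R.T@(onz(c,x,.025)-t)*1000).round(1).tolist() for x in cv2.boxPoints(r)])
E
```

```text
clock: 4.72
ee_pos: [0.5198, -0.2111, 0.1368]
ee_rot: [[0.562, -0.827, 0.005], [-0.827, -0.562, -0.003], [0.005, -0.003, -1.0]]
wrist_force: [-0.5, 0.4, 0.5]
opening: 0.0853
grasp_force: 0.0
clock: 5.22
ee_pos: [0.5188, -0.2105, 0.0389]
ee_rot: [[0.195, -0.981, 0.002], [-0.981, -0.195, -0.001], [0.001, -0.001, -1.0]]
wrist_force: [0.8, 0.5, 0.3]
opening: 0.0859
grasp_force: 0.0
shift units [-0.     -0.0024  0.0842] head -78.74276766170253
[373   0  42  23 496] [393.5  11. ] [22. 41.] 90.0 [[130.1, 32.4, -18.8], [130.0, 54.3, -18.9], [119.6, 55.2, -18.9], [119.7, 33.0, -18.8]]
[ 294  207   42   47 1885] [314.5 230. ] [41. 46.] 0.0 [[-16.7, -12.7, -19.0], [15.2, -12.1, -18.9], [15.2, 14.1, -19.0], [-16.8, 14.6, -19.1]]
[406 297  18  39 202] [412.3 316.1] [39.8  8.5] 63.43495178222656 [[-52.8, 60.3, -19.3], [-49.7, 65.4, -19.3], [-79.0, 80.6, -19.4], [-82.3, 75.4, -19.4]]
```

```bash
python3 -m handwheel '[[[0,0,0.05],0],[[0,0,0.08],0],[[0,0,0.082],0],[[0,0,0.082],0]]' 1
python3 -m handwheel '[[[0,0,0],0],[[0,0,0],0],[[0,0,0],0],[[0,0,0],0],[[0,0,0],0],[[0,0,0],0],[[0,0,0],0],[[0,0,0],0],[[0,0,0],0],[[0,0,0],0]]' -1
python3 - <<'E'
from h import *
s=bot.state();R=np.array(s['ee_rot']);p=np.array(s['ee_pos'])
# target: heading -85.8 ; wedge centerline x_s=+xo ; 
for y in(-190,-117):
    t=O+ex*.001+ey*y/1000;t[2]=p[2];print(y,(R.T@(t-p)/.4).round(4),S(p))
E
```

```text
clock: 5.6
ee_pos: [0.5176, -0.2098, 0.0049]
ee_rot: [[0.195, -0.981, -0.001], [-0.981, -0.195, 0.0], [-0.0, 0.001, -1.0]]
wrist_force: [-0.2, 0.6, -0.4]
opening: 0.0853
grasp_force: 0.0
clock: 6.43
ee_pos: [0.5178, -0.21, 0.0047]
ee_rot: [[0.194, -0.981, -0.0], [-0.981, -0.194, 0.0], [-0.0, 0.0, -1.0]]
wrist_force: [-0.3, 0.3, -0.0]
opening: 0.0004
grasp_force: 0.0
-190 [-0.1884 -0.0981 -0.    ] [ -28.75931116 -269.5916366     4.65081585]
-117 [-0.3696 -0.1203  0.    ] [ -28.75931116 -269.5916366     4.65081585]
```

Fingers closed to 0.4 mm with no grip force, so they missed. Looking again.

Run:
```python
from h import *
shot('w5')
b=load('w5')[1];shot('sc5','scene');a=load('sc5')[1]
a=cv2.resize(a[110:230,250:420],None,fx=3,fy=3,interpolation=2)[:,:,:]
b4=load('w4')[1]
cv2.imwrite('pics/v5.png',np.hstack([cv2.resize(b4[:, :],(400,250)),cv2.resize(b,(400,250))]));cv2.imwrite('pics/v5.png',np.vstack([cv2.imread('pics/v5.png'),np.pad(cv2.resize(a,(496,350)),((0,0),(0,304),(0,0)))]))
```

```text
(no output)
```

View pics/v5.png

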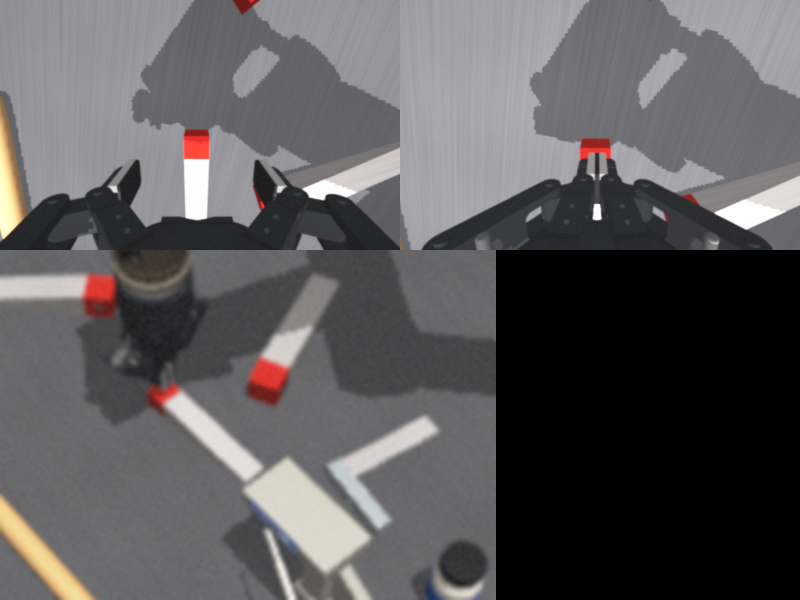

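The wedge is still in place under the closed fingertips (w5: red at about (597,148) in the panel, tip at (597,152)). Checking numerically where the tips really are.

Run:
```python
from h import *
c,im=load('w5');s=bot.state();R=np.array(s['ee_rot']);p=np.array(s['ee_pos'])
for x in(-.011,0,.011):
  for z in(0,-.01,-.02,-.03): print((x,z),proj(c,p+R@np.array([x,0,z])).round(1),end=' ')
  print()
h=cv2.cvtColor(im,cv2.COLOR_BGR2HSV)
m=((h[...,1]>120)&((h[...,0]<8)|(h[...,0]>172))&(h[...,2]>70))
for col in(295,300,305,310,315,320,325,330,335):
    q=np.nonzero(m[200:270,col])[0];print(col,200+q.min() if len(q) else None,200+q.max() if len(q) else None,end='; ')
r=np.nonzero(m[228,270:360])[0];print('cols',270+r.min(),270+r.max())
for row in range(222,250,4): print(row,im[row,315].tolist(),im[row,300].tolist())
for y,x in((0,.0265),):pass
t=lambda q,z:(R.T@(onz(c,q,z)-p)*1000).round(1)
print('bottom edge',t((315,222),0),'?',t((315,228),.025),'cam',(R.T@(np.array(c['T'])[:3,3]-p)*1000).round(0))
```

```text
(-0.011, 0) [315.7 254.8] (-0.011, -0.01) [315.7 262.2] (-0.011, -0.02) [315.8 270.5] (-0.011, -0.03) [315.8 279.7] 
(0, 0) [315.7 238.3] (0, -0.01) [315.7 244.9] (0, -0.02) [315.7 252.3] (0, -0.03) [315.8 260.5] 
(0.011, 0) [315.6 221.1] (0.011, -0.01) [315.7 226.9] (0.011, -0.02) [315.7 233.4] (0.011, -0.03) [315.7 240.7] 
295 222 254; 300 222 253; 305 222 243; 310 222 243; 315 222 245; 320 222 243; 325 222 243; 330 222 253; 335 229 254; cols 290 334
222 [61, 61, 144] [48, 49, 144]
226 [26, 32, 146] [28, 35, 148]
230 [30, 36, 146] [31, 33, 148]
234 [30, 35, 147] [34, 39, 152]
238 [42, 52, 238] [46, 56, 239]
242 [48, 54, 240] [48, 58, 242]
246 [43, 40, 49] [70, 74, 235]
bottom edge [ 8.8 -0.4  4.6] ? [ 14.2  -0.4 -20.4] cam [  71.   -0. -172.]
```

Run:
```python
from h import *
SC=camera_info('scene');SD=camera_info('side');shot('sd5','side')
p=np.array(bot.state()['ee_pos'])
for z in(.005,.025,.037): q=p.copy();q[2]=z;print(z,'scene',proj(SC,q).round(1),'side',proj(SD,q).round(1))
b=cv2.imread('pics/sd5.png');a=cv2.imread('pics/sc5.png')
u,v=proj(SD,p).astype(int);
cv2.imwrite('pics/v6.png',np.hstack([cv2.resize(b[v-50:v+25,u-40:u+35],(400,400),interpolation=2),cv2.resize(a[120:180,275:335],(400,400),interpolation=2)]));print(u-40,v-50)
```

```text
0.005 scene [305.8 160.3] side [374.5 219.7]
0.025 scene [305.5 156.6] side [374.7 213. ]
0.037 scene [305.4 154.4] side [374.9 208.9]
334 169
```

View pics/v6.png

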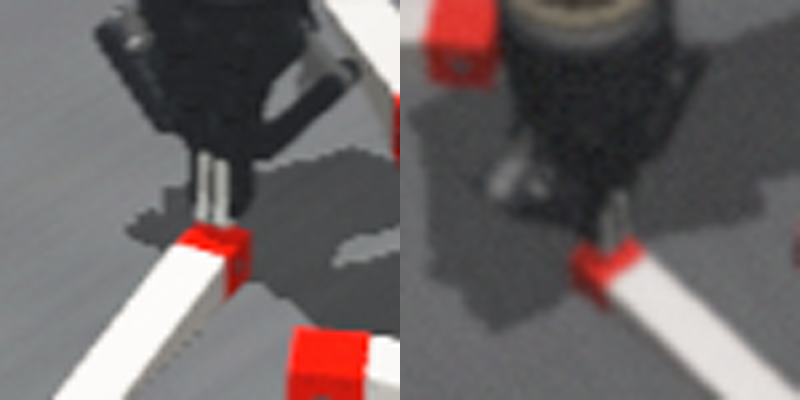

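Side and scene crops: the shut fingertips end right on top of the red butt (side px about (374,212), so z ≈ 28 mm), about 23 mm above the reported TCP. I'll open and go lower in steps, watching the force.

```bash
Z='[[[0,0,0],0],[[0,0,0],0],[[0,0,0],0],[[0,0,0],0],[[0,0,0],0],[[0,0,0],0]]'; python3 -m handwheel '[[[0,0,-0.01],0],[[0,0,-0.01],0],[[0,0,-0.01],0],[[0,0,-0.01],0],[[0,0,-0.01],0],[[0,0,-0.01],0],[[0,0,-0.01],0],[[0,0,-0.01],0]]' 1
python3 -m handwheel '[[[0,0,0.012],0],[[0,0,0.025],0],[[0,0,0.025],0],[[0,0,0.025],0]]' 1
python3 -m handwheel '[[[0,0,0.012],0],[[0,0,0.022],0],[[0,0,0.022],0]]' 1
```

```text
clock: 7.25
ee_pos: [0.5178, -0.2099, 0.0086]
ee_rot: [[0.194, -0.981, -0.0], [-0.981, -0.194, 0.0], [-0.0, 0.0, -1.0]]
wrist_force: [-0.4, 0.7, -0.7]
opening: 0.0851
grasp_force: 0.0
clock: 7.58
ee_pos: [0.517, -0.2096, -0.0022]
ee_rot: [[0.194, -0.981, -0.002], [-0.981, -0.194, 0.001], [-0.001, 0.001, -1.0]]
wrist_force: [0.0, 0.6, -0.5]
opening: 0.0855
grasp_force: 0.0
clock: 7.83
ee_pos: [0.517, -0.2096, -0.0111]
ee_rot: [[0.194, -0.981, -0.002], [-0.981, -0.194, 0.001], [-0.001, 0.001, -1.0]]
wrist_force: [0.0, 0.3, -0.0]
opening: 0.0854
grasp_force: 0.0
```

```bash
python3 -m handwheel '[[[0,0,0.012],0],[[0,0,0.015],0],[[0,0,0.015],0]]' 1
python3 -m handwheel '[[[0,0,0],0],[[0,0,0],0],[[0,0,0],0],[[0,0,0],0],[[0,0,0],0],[[0,0,0],0],[[0,0,0],0],[[0,0,0],0]]' -1
python3 - <<'E'
from h import *
s=bot.state();R=np.array(s['ee_rot']);p=np.array(s['ee_pos'])
for y in(-190,-116):
    t=O+ex*.001+ey*y/1000;t[2]=p[2];print(y,(R.T@(t-p)/.4).round(4),S(p))
shot('w6');c,im=load('w6');h=cv2.cvtColor(im,cv2.COLOR_BGR2HSV)
m=((h[...,1]>120)&((h[...,0]<8)|(h[...,0]>172))&(h[...,2]>70))
q=np.nonzero(m[180:280,315])[0]+180;r=np.nonzero(m[q.min()+8,260:370])[0]+260;print(q.min(),q.max(),r.min(),r.max(),'butt x',(R.T@(onz(c,(315,q.min()-.5),0)-p)*1000).round(1))
E
```

```text
clock: 8.08
ee_pos: [0.5173, -0.2097, -0.0167]
ee_rot: [[0.194, -0.981, -0.001], [-0.981, -0.194, 0.0], [-0.001, 0.001, -1.0]]
wrist_force: [-0.3, 0.1, 0.4]
opening: 0.0855
grasp_force: 0.0
clock: 8.75
ee_pos: [0.5185, -0.2102, -0.0156]
ee_rot: [[0.194, -0.981, 0.001], [-0.981, -0.194, -0.0], [0.001, -0.001, -1.0]]
wrist_force: [0.4, 0.4, 3.0]
opening: 0.024
grasp_force: 60.0
-190 [-0.1893 -0.0965 -0.    ] [ -28.07418675 -269.86356198  -15.55303372]
-116 [-3.729e-01 -1.190e-01 -1.000e-04] [ -28.07418675 -269.86356198  -15.55303372]
234 279 290 340 butt x [  9.2  -0.4 -15.5]
```

```bash
python3 -m handwheel '[[[-0.03,-0.015,0],0.02],[[-0.06,-0.03,0],0.04],[[-0.09,-0.045,0],0.06],[[-0.12,-0.06,0],0.08],[[-0.15,-0.075,0],0.1],[[-0.17,-0.088,0],0.117],[[-0.189,-0.0965,0],0.117],[[-0.189,-0.0965,0],0.117],[[-0.189,-0.0965,0],0.117]]' -1
python3 - <<'E'
from h import *
s=bot.state();R=np.array(s['ee_rot']);p=np.array(s['ee_pos'])
t=O+ex*.001-ey*.116;t[2]=p[2];print((R.T@(t-p)/.4).round(4),S(p),np.degrees(np.arctan2(R[1,0],R[0,0])))
shot('w7')
c,im=load('w7');h=cv2.cvtColor(im,cv2.COLOR_BGR2HSV)
m=((h[...,1]>120)&((h[...,0]<8)|(h[...,0]>172))&(h[...,2]>70))
q=np.nonzero(m[180:280,315])[0]+180;print(q.min(),'butt',S(onz(c,(315,q.min()-.5),0)).round(1))
# red front edge slope
e=[(x,np.nonzero(m[180:280,x])[0].min()+180) for x in range(296,334,2)];k=np.polyfit(*zip(*e),1);print('slope deg',np.degrees(np.arctan(k[0])))
shot('sd7','side');shot('sc7','scene')
E
```

```text
clock: 9.55
ee_pos: [0.542, -0.1276, -0.0155]
ee_rot: [[0.073, -0.997, 0.002], [-0.997, -0.073, 0.001], [-0.001, -0.002, -1.0]]
wrist_force: [1.7, 2.9, 5.6]
opening: 0.0243
grasp_force: 60.3
[-1.829e-01  1.200e-03  1.000e-04] [   1.46695543 -189.17396923  -15.53070596] -85.81699589897744
234 butt [   1.8 -198.4    0. ]
slope deg 1.299348911605777e-14
```

```bash
python3 -m handwheel '[[[-0.03,0.001,0],0],[[-0.06,0.001,0],0],[[-0.09,0.001,0],0],[[-0.12,0.001,0],0],[[-0.15,0.001,0],0],[[-0.165,0.001,0],0],[[-0.18,0.001,0],0],[[-0.18,0.001,0],0],[[-0.18,0.001,0],0]]' -1
python3 -m handwheel '[[[0,0,0],0],[[0,0,0],0],[[0,0,0],0],[[0,0,0],0],[[0,0,0],0],[[0,0,0],0]]' 1
python3 - <<'E'
from h import *
shot('w8');shot('sd8','side')
c,im=load('w8');h=cv2.cvtColor(im,cv2.COLOR_BGR2HSV)
m=((h[...,1]>120)&((h[...,0]<8)|(h[...,0]>172))&(h[...,2]>70))
q=np.nonzero(m[180:280,315])[0]+180;print(q.min(),'butt',S(onz(c,(315,q.min()-.5),0)).round(1))
r=np.nonzero(m[q.min()+8,260:370])[0]+260;print(r.min(),r.max())
s=bot.state();print(S(s['ee_pos']))
E
```

```text
clock: 10.45
ee_pos: [0.5357, -0.0554, -0.0156]
ee_rot: [[0.073, -0.997, 0.001], [-0.997, -0.073, 0.001], [-0.0, -0.001, -1.0]]
wrist_force: [1.1, -0.5, 6.1]
opening: 0.0243
grasp_force: 60.4
clock: 10.95
ee_pos: [0.5349, -0.0564, -0.0165]
ee_rot: [[0.073, -0.997, -0.001], [-0.997, -0.073, 0.0], [-0.0, 0.001, -1.0]]
wrist_force: [-0.2, -0.4, 0.1]
opening: 0.0854
grasp_force: 0.0
236 butt [  -0. -126.    0.]
289 339
[  -0.20177806 -117.82316083  -16.29267394]
```

```bash
python3 -m handwheel '[[[0.08,0,0],0],[[0.16,0,0],0],[[0.24,0,-0.03],-0.1],[[0.3,0,-0.05],-0.2],[[0.3,0,-0.05],-1],[[0.3,0,-0.05],-1],[[0.3,0,-0.05],-1],[[0.3,0,-0.05],-1],[[0.3,0,-0.05],-1],[[0.3,0,-0.05],-1],[[0.3,0,-0.05],-1],[[0.3,0,-0.05],-1]]' 1
python3 -m handwheel '[[[0,0,0],-0.5],[[0,0,0],-0.5],[[0,0,0],-0.5],[[0,0,0],-0.5],[[0,0,0],-0.5],[[0,0,0],-0.5]]' 1
python3 - <<'E'
from h import *
s=bot.state();R=np.array(s['ee_rot']);p=np.array(s['ee_pos']);print(S(p),np.degrees(np.arctan2(R[1,0],R[0,0])))
t=O-ey*.205;t[2]=-.022;print((R.T@(t-p)/.4).round(4))
shot('w9')
c,im=load('w9');h=cv2.cvtColor(im,cv2.COLOR_BGR2HSV)
m=((h[...,1]>120)&((h[...,0]<8)|(h[...,0]>172))&(h[...,2]>70)).astype('uint8')
k,l,st,ce=cv2.connectedComponentsWithStats(m)
for i in range(1,k):
    if st[i,4]>100: print(st[i],S(onz(c,ce[i],.02)).round(1))
E
```

```text
clock: 12.05
ee_pos: [0.544, -0.1763, 0.0038]
ee_rot: [[0.901, -0.434, -0.0], [-0.434, -0.901, 0.0], [-0.0, -0.0, -1.0]]
wrist_force: [0.9, 0.3, 0.6]
opening: 0.0854
grasp_force: 0.0
clock: 12.55
ee_pos: [0.544, -0.1762, 0.0039]
ee_rot: [[0.998, 0.069, -0.0], [0.069, -0.998, 0.0], [-0.0, -0.0, -1.0]]
wrist_force: [0.1, -0.3, 0.7]
opening: 0.0854
grasp_force: 0.0
[-8.53931147e-02 -2.37880372e+02  3.86207135e+00] 3.976342345129949
[-0.0001 -0.0822  0.0647]
[  55  217   82   60 3983] [   2.7 -116.4   20. ]
[ 561  283   79  100 4400] [ -52.5 -415.1   20. ]
```

```bash
python3 -m handwheel '[[[0.002,-0.04,0.03],0],[[0.002,-0.08,0.05],0],[[0.002,-0.08,0.063],0],[[0.002,-0.08,0.063],0]]' 1
python3 -m handwheel '[[[0,-0.015,0],0],[[0,-0.03,0],0],[[0,-0.045,0],0],[[0,-0.06,0],0],[[0,-0.06,0],0],[[0,-0.06,0],0]]' 1
python3 - <<'E'
from h import *
s=bot.state();print(S(s['ee_pos']));shot('w10');shot('sd10','side');c,im=load('w10');h=cv2.cvtColor(im,cv2.COLOR_BGR2HSV)
m=((h[...,1]>120)&((h[...,0]<8)|(h[...,0]>172))&(h[...,2]>70)).astype('uint8')
k,l,st,ce=cv2.connectedComponentsWithStats(m)
for i in range(1,k):
    if st[i,4]>100: print(st[i],S(onz(c,ce[i],.02)).round(1))
cv2.imwrite('pics/v10.png',np.hstack([cv2.resize(im,(400,250)),cv2.resize(cv2.imread('pics/sd10.png')[150:300,250:490],(400,250))]))
E
```

```text
clock: 12.93
ee_pos: [0.5411, -0.1433, -0.0227]
ee_rot: [[0.997, 0.072, -0.003], [0.072, -0.997, 0.001], [-0.003, -0.001, -1.0]]
wrist_force: [-0.3, 0.1, -0.2]
opening: 0.0853
grasp_force: 0.0
clock: 13.43
ee_pos: [0.5409, -0.12, -0.0211]
ee_rot: [[0.997, 0.074, 0.0], [0.074, -0.997, -0.0], [0.0, 0.0, -1.0]]
wrist_force: [-0.2, 0.2, -0.6]
opening: 0.0856
grasp_force: 0.0
[   0.9247191  -181.53390742  -21.05824373]
[ 135  232   77   73 3388] [   6.3 -112.2   20. ]
```

View pics/v10.png

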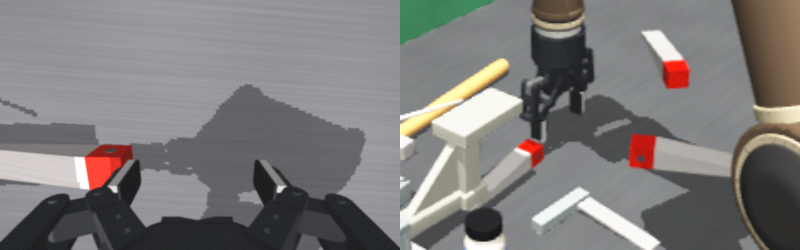

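w10: the left fingertip stands just behind the red butt (110,165). Side: tip at (540,137), knuckle at (525,88) near the pad's end (520,100). Checking the knuckle height before pushing in.

Run:
```python
from h import *
c=load('sd10')[0]
P=lambda x,y,z:proj(c,O+ex*x/1000+ey*y/1000+np.array([0,0,z/1000]))
V=lambda p:(np.array(p)-[250,150])/.6
for n,y,zs in(('knuckle y',-106,(60,80,100,120,140)),('tip',-127,(0,10,20,30))):
    for z in zs: print(n,z,V(P(0,y,z)).round(0),end=' ')
    print()
print('padend low',V(P(-28,-68,114)).round(0),V(P(28,-68,114)).round(0),V(P(-28,-68,134)).round(0))
b=cv2.imread('pics/sd10.png');g=b.max(2)<45
sub=g[180:240,300:360]
for r in range(180,240,3): q=np.nonzero(g[r,300:345])[0];print(r,(r-150)/.6,(300+q.min()-250)/.6 if len(q) else None)
```

```text
knuckle y 60 [126. 128.] knuckle y 80 [125. 115.] knuckle y 100 [125. 103.] knuckle y 120 [125.  90.] knuckle y 140 [124.  77.] 
tip 0 [136. 156.] tip 10 [135. 150.] tip 20 [135. 145.] tip 30 [135. 139.] 
padend low [123. 113.] [ 91. 100.] [123. 100.]
180 50.0 133.33333333333334
183 55.0 133.33333333333334
186 60.0 135.0
189 65.0 None
192 70.0 150.0
195 75.0 141.66666666666669
198 80.0 150.0
201 85.0 138.33333333333334
204 90.0 135.0
207 95.0 135.0
210 100.0 135.0
213 105.0 123.33333333333334
216 110.0 123.33333333333334
219 115.0 135.0
222 120.0 133.33333333333334
225 125.0 131.66666666666669
228 130.0 131.66666666666669
231 135.0 131.66666666666669
234 140.0 None
237 145.0 None
```

```bash
python3 -m handwheel '[[[0,0,0.008],0],[[0,0,0.013],0],[[0,0,0.013],0]]' 1
python3 -m handwheel '[[[0,-0.01,0],0],[[0,-0.02,0],0],[[0,-0.03,0],0],[[0,-0.04,0],0],[[0,-0.04,0],0]]' 1
python3 - <<'E'
from h import *
s=bot.state();print(S(s['ee_pos']));shot('w11');
for n in('w10','w11'):
    c,im=load(n);h=cv2.cvtColor(im,cv2.COLOR_BGR2HSV)
    m=((h[...,1]>120)&((h[...,0]<8)|(h[...,0]>172))&(h[...,2]>70)).astype('uint8')
    m[:,400:]=0
    wh=((h[...,1]<45)&(h[...,2]>120)).astype('uint8')
    for r in(240,250,260,270,280):
        q=np.nonzero(m[r])[0]
        if len(q): print(n,r,q.min(),q.max(),S(onz(c,(q.min(),r),.025)).round(0),S(onz(c,(q.max(),r),.025)).round(0))
E
```

```text
clock: 13.78
ee_pos: [0.5402, -0.1203, -0.0272]
ee_rot: [[0.997, 0.073, -0.001], [0.073, -0.997, 0.0], [-0.001, -0.0, -1.0]]
wrist_force: [-0.3, -0.9, 0.5]
opening: 0.0855
grasp_force: 0.0
clock: 14.2
ee_pos: [0.5396, -0.1034, -0.0265]
ee_rot: [[0.997, 0.073, 0.0], [0.073, -0.997, 0.0], [0.0, -0.0, -1.0]]
wrist_force: [0.2, 0.5, -1.3]
opening: 0.0859
grasp_force: 0.1
[   0.80049315 -164.90275004  -26.4786292 ]
w10 240 150 210 [  19. -108.   25.] [  19. -135.   25.]
w10 250 136 211 [  14. -101.   25.] [  14. -135.   25.]
w10 260 137 200 [   9. -100.   25.] [   9. -129.   25.]
w10 270 139 188 [   4. -101.   25.] [   4. -123.   25.]
w10 280 140 178 [  -1. -100.   25.] [  -1. -118.   25.]
w11 240 151 207 [ 21. -95.  25.] [  21. -119.   25.]
w11 250 137 208 [ 17. -88.  25.] [  17. -119.   25.]
w11 260 130 200 [ 12. -84.  25.] [  12. -115.   25.]
w11 270 132 188 [  7. -84.  25.] [   7. -109.   25.]
w11 280 133 178 [  2. -84.  25.] [   2. -104.   25.]
```

```bash
python3 -m handwheel '[[[0,-0.008,0],0],[[0,-0.016,0],0],[[0,-0.024,0],0],[[0,-0.032,0],0],[[0,-0.04,0],0],[[0,-0.048,0],0],[[0,-0.056,0],0],[[0,-0.056,0],0]]' 1
python3 - <<'E'
from h import *
s=bot.state();print(S(s['ee_pos']),np.array(s['wrist_force']));shot('w12')
c,im=load('w12');h=cv2.cvtColor(im,cv2.COLOR_BGR2HSV)
m=((h[...,1]>120)&((h[...,0]<8)|(h[...,0]>172))&(h[...,2]>70)).astype('uint8');m[:,400:]=0
for r in(230,240,250,260,270,280):
    q=np.nonzero(m[r])[0]
    if len(q): print(r,q.min(),q.max(),S(onz(c,(q.min(),r),.025)).round(0),S(onz(c,(q.max(),r),.025)).round(0))
# lateral: white/red top +x edge, column scan of bright (top) for cols 60..120
V=h[...,2].astype(int)
for col in(40,70,100,125):
    g=np.diff(cv2.GaussianBlur(im[...,1],(3,3),0).astype(int)[:,col]);rr=np.argsort(-abs(g[150:300]))[:4]+150;print(col,[(int(r),int(g[r]),S(onz(c,(col,r+1),.02)).round(0).tolist()[:2]) for r in sorted(rr)])
E
```

```text
clock: 14.92
ee_pos: [0.5393, -0.0843, -0.0261]
ee_rot: [[0.997, 0.075, 0.003], [0.075, -0.997, -0.004], [0.002, 0.004, -1.0]]
wrist_force: [1.1, -8.5, -1.7]
opening: 0.0854
grasp_force: 3.6
[   1.88557311 -145.81250937  -26.13378999] [ 1.13765366 -8.5092442  -1.66794665]
240 152 208 [ 22. -76.  25.] [  22. -100.   25.]
250 139 209 [ 18. -70.  25.] [  18. -100.   25.]
260 131 200 [ 13. -65.  25.] [ 13. -95.  25.]
270 133 188 [  8. -65.  25.] [  8. -90.  25.]
280 135 178 [  3. -66.  25.] [  3. -85.  25.]
40 [(249, 27, [15.0, -22.0]), (250, 22, [15.0, -22.0]), (298, -33, [-10.0, -16.0]), (299, -27, [-10.0, -16.0])]
70 [(163, -18, [54.0, -44.0]), (202, -18, [37.0, -40.0]), (251, 24, [14.0, -35.0]), (252, 25, [14.0, -35.0])]
100 [(181, 18, [46.0, -55.0]), (253, 22, [13.0, -49.0]), (254, 28, [13.0, -49.0]), (255, 19, [12.0, -48.0])]
125 [(202, -16, [37.0, -64.0]), (203, -14, [37.0, -64.0]), (255, 25, [12.0, -60.0]), (256, 24, [12.0, -60.0])]
```

```bash
python3 -m handwheel '[[[0,0.04,0],0],[[0,0.11,-0.1],0],[[0.09,0.11,-0.2],-0.1],[[0.18,0.06,-0.235],-0.2],[[0.275,0,-0.235],-0.5],[[0.275,-0.0725,-0.235],-1],[[0.275,-0.0725,-0.235],-1],[[0.275,-0.0725,-0.235],-1],[[0.275,-0.0725,-0.235],-1],[[0.275,-0.0725,-0.235],-1],[[0.275,-0.0725,-0.235],-1],[[0.275,-0.0725,-0.235],-1]]' 1
python3 -m handwheel '[[[0,0,0],-0.5],[[0,0,0],-0.5],[[0,0,0],-0.5],[[0,0,0],-0.5],[[0,0,0],-0.5],[[0,0,0],-0.5]]' 1
python3 - <<'E'
from h import *
s=bot.state();print(S(s['ee_pos']));shot('a1')
c,im=load('a1');print('cam',S(np.array(c['T'])[:3,3]))
P=lambda x,y,z:proj(c,O+ex*x/1000+ey*y/1000+np.array([0,0,z/1000]))
for q in((30,-22,130),(38.5,-22,134.5),(30,-65,130),(30,15,135)): print(q,P(*q).round(1))
h=cv2.cvtColor(im,cv2.COLOR_BGR2HSV)
m=((h[...,0]>105)&(h[...,0]<130)&(h[...,1]>130)).astype('uint8')
k,l,st,ce=cv2.connectedComponentsWithStats(m)
for i in range(1,k):
    if st[i,4]>50: print(st[i],ce[i].round(1))
E
```

```text
clock: 15.97
ee_pos: [0.6451, -0.0444, 0.0672]
ee_rot: [[0.434, 0.901, -0.001], [0.901, -0.434, 0.001], [0.0, -0.001, -1.0]]
wrist_force: [0.5, -0.2, 0.2]
opening: 0.0854
grasp_force: 0.0
clock: 16.47
ee_pos: [0.6453, -0.0448, 0.0673]
ee_rot: [[-0.069, 0.998, -0.0], [0.998, 0.069, 0.0], [0.0, -0.0, -1.0]]
wrist_force: [0.7, 0.2, 0.8]
opening: 0.0853
grasp_force: 0.0
[ 110.55391157 -114.19106538   67.34429024]
cam [111.18567518 -44.08832163 239.82506118]
(30, -22, 130) [66.2 49.3]
(38.5, -22, 134.5) [82.1 46. ]
(30, -65, 130) [ 93.4 178.9]
(30, 15, 135) [  21.3 -101.6]
[  30    0   54  150 2937] [57.  71.7]
[  61    0   42  145 1561] [82.3 72.3]
```

Run:
```python
from h import *
c,im=load('a1');h=cv2.cvtColor(im,cv2.COLOR_BGR2HSV)
for r in range(0,116,3):
    print(r,''.join('b' if (105<h[r,x,0]<130 and h[r,x,1]>110) else ('#' if h[r,x,2]>150 else ('+' if h[r,x,2]>105 else '.')) for x in range(24,140)))
```

```text
0 ######bbbbbbbbbbbbbbbbbbbbbb+####++..bbbbbbbbbbbbb........+##############+++........................................
3 ######bbbbbbbbbbbbbbbbbbbbbb.+###++...bbbbbbbbbbbbb.......###############++.........................................
6 #######bbbbbbbbbbbbbbbbbbbbbb.+###++..bbbbbbbbbbbbbb.....+##############++..........................................
9 ########bbbbbbbbbbbbbbbbbbbbb.+###+++..bbbbbbbbbbbbb.....###############++..........................................
12 #########bbbbbbbbbbbbbbbbbbbbb.+###++...bbbbbbbbbbbbb...+##############++...........................................
15 #########bbbbbbbbbbbbbbbbbbbbbb.+###++..bbbbbbbbbbbbb..+##############++............................................
18 ##########bbbbbbbbbbbbbbbbbbbbb.+####++..bbbbbbbbbbbbb.+##############++............................................
21 ###########bbbbbbbbbbbbbbbbbbbbb.+###++...bbbbbbbbbbbb+##############++.............................................
24 ############bbbbbbbbbbbbbbbbbbbbb.+###++..bbbbbbbbbbb.+##############++.++++++++++++++++++++++++++++++++++++++++++++
27 ############bbbbbbbbb
[... 2880 characters left out ...]
#########bbbbbbbbbbbbbbbbbbbb+####++..bbbbbbbbbbbb.++++++++++++++++++++++++++++++++++++...+####
102 ###############################bbbbbbbbbbbbbbbbbbbb+####+...bbbbbbbbbbb..+++++++++++++++++++++++++++++++++++...+####
105 ################################bbbbbbbbbbbbbbbbbbb.+###++..bbbbbbbbbbbb..++++++++++++++++++++++++++++++++++...++###
108 ################################bbbbbbbbbbbbbbbbbbbb.+###++..bbbbbbbbbbbb.+++++++++++++++++++++++++++++++++++...+###
111 #################################bbbbbbbbbbbbbbbbbbbb+####+...bbbbbbbbbbb..+++++++++++++++++++++++++++++++++++.++###
114 ##################################bbbbbbbbbbbbbbbbbbb.+###++..bbbbbbbbbbbb..+++++++++++++++++++++++++++++++++++++###
```

Reading the map: the white line is at col ~65 where the scriber tip ends, and the tip is at about (82.5, 47). One more view from higher up to triangulate.

```bash
python3 -m handwheel '[[[0,0,-0.1],0],[[0,0,-0.15],0],[[0,0,-0.15],0],[[0,0,-0.15],0]]' 1
python3 - <<'E'
from h import *
shot('a2')
c,im=load('a2');h=cv2.cvtColor(im,cv2.COLOR_BGR2HSV)
P=lambda x,y,z:proj(c,O+ex*x/1000+ey*y/1000+np.array([0,0,z/1000]))
a=P(38.5,-22,134.5);print(a,P(30,-22,131))
r0,c0=int(a[1])-22,int(a[0])-45
print(c0)
for r in range(r0,r0+44,1):
    print(r,''.join('b' if (105<h[r,x,0]<130 and h[r,x,1]>110) else ('#' if h[r,x,2]>150 else ('+' if h[r,x,2]>105 else '.')) for x in range(c0,c0+75)))
E
```

```text
clock: 16.85
ee_pos: [0.6472, -0.0452, 0.1296]
ee_rot: [[-0.07, 0.998, 0.004], [0.998, 0.07, -0.0], [-0.001, 0.004, -1.0]]
wrist_force: [0.5, -0.5, -0.1]
opening: 0.0854
grasp_force: 0.0
[168.054324    72.41607424] [154.72177045  73.45670972]
123
50 ###################bbbbbbbb+###..bbb.+#################+#################++
51 ###################bbbbbbbb.+#++.bbb.++################+#################++
52 ###################bbbbbbbb.+##+.bbb.++###############++################+++
53 ####################bbbbbbb.+##+.bbbb.+++++###########+++#######+######++++
54 ####################bbbbbbb.+##+.bbbb.++++++##########++++++++++++++++++++.
55 ####################bbbbbbb.+##+.bbbb..+++++#########++++++++++++++++++++..
56 ####################bbbbbbb.+###+.bbb......+#########+.....................
57 ####################bbbbbbbb+###+.bbbb.....+#########+.....................
58 ####################bbbbbbbb.+##+.bbbb....+##########+.................+.++
59 ####################bbbbbbbb.+##+.bbb..++++#########+++++++++++++++++++++++
60 #####################bbbbbbb.+##+.bbbb.+++##########++++++++
[... 1922 characters left out ...]
#################bbbbbbbb+###+.bbb.......++#########################
86 #########################bbbbbbb+###+.bbb.......++#########################
87 #########################bbbbbbb.###+.bbbb......++#########################
88 #########################bbbbbbb.####.bbbb......++#########################
89 #########################bbbbbbb.####..bbb......++#########################
90 #########################bbbbbbbb+###+.bbb......++#########################
91 #########################bbbbbbbb+###+.bbbb.....++#########################
92 ##########################bbbbbbb+###+.bbbb......+#########################
93 ##########################bbbbbbb+###+.bbbb......+#########################
```

```bash
cat > lv.py <<'E'
from h import *
def solve(v,tip,line,edge=None):
    # v: view names; tip: px per view; line: two px per view
    cs=[load(n)[0] for n in v]
    W=lambda q:O+ex*q[0]/1000+ey*q[1]/1000+np.array([0,0,q[2]/1000])
    t=least_squares(lambda q:np.concatenate([proj(c,W(q))-p for c,p in zip(cs,tip)]),[38,-22,134]);print('tip',t.x.round(2),t.fun.round(2))
    def ln(L,y,n):
        def f(q):
            r=[]
            for c,(a,b) in zip(cs,L):
                a=np.array(a,float);b=np.array(b,float);d=(b-a)/np.linalg.norm(b-a);e=proj(c,W((q[0],y,q[1])))-a;r.append(e[0]*d[1]-e[1]*d[0])
            return r
        s=least_squares(f,[29,130]);print(n,'x,z',s.x.round(2),'res',np.round(s.fun,2));return s.x
    l=ln(line,t.x[1],'line')
    if edge: ln(edge,t.x[1],'topedge')
    print('tip-line dz',t.x[2]-l[1],'gap',t.x[0]-l[0])
E
python3 - <<'E'
from lv import *
solve(['a1','a2'],[(82.7,46.5),(168.5,72)],[((54.5,9),(81.5,105)),((152.5,50),(158.2,93))],[((32,9),(56,105)),((142,50),(149,93))])
E
```

```text
tip [ 38.52 -22.   134.23] [ 0.1  -0.31 -0.15  0.5 ]
line x,z [ 30.2  130.45] res [-0. -0.]
topedge x,z [ 29.57 139.26] res [-0. -0.]
tip-line dz 3.779243692172173 gap 8.327183230866208
```

```bash
python3 -m handwheel '[[[-0.1,-0.05,0],0.1],[[-0.2,-0.15,0],0.2],[[-0.2,-0.2775,0],1],[[-0.2,-0.2775,0],1],[[-0.2,-0.2775,0.1],1],[[-0.2,-0.2775,0.1],1],[[-0.2,-0.2775,0.1],1],[[-0.2,-0.2775,0.1],1],[[-0.2,-0.2775,0.1],1],[[-0.2,-0.2775,0.1],1]]' 1
python3 -m handwheel '[[[0,0,0.05],0.5],[[0,0,0.1],0.5],[[0,0,0.1],0.5],[[0,0,0.1],0.5],[[0,0,0.1],0.5],[[0,0,0.1],0.5]]' 1
python3 - <<'E'
from h import *
s=bot.state();R=np.array(s['ee_rot']);p=np.array(s['ee_pos']);print(S(p),np.degrees(np.arctan2(R[1,0],R[0,0])))
for y in(-165,-130):
    t=O+ex*.0015+ey*y/1000;t[2]=-.0265;print((R.T@(t-p)/.4).round(4))
E
```

```text
clock: 17.73
ee_pos: [0.5388, -0.1324, 0.0854]
ee_rot: [[0.829, 0.559, -0.004], [0.559, -0.829, 0.001], [-0.002, -0.003, -1.0]]
wrist_force: [-0.3, 0.1, 0.4]
opening: 0.0855
grasp_force: 0.0
clock: 18.23
ee_pos: [0.5398, -0.1326, 0.0465]
ee_rot: [[0.997, 0.076, -0.002], [0.076, -0.997, 0.001], [-0.002, -0.001, -1.0]]
wrist_force: [-0.3, -0.5, -1.0]
opening: 0.0853
grasp_force: 0.0
[  -1.07918404 -194.04414123   46.5115532 ] 4.341714133721363
[ 0.007  -0.0725  0.1826]
[ 0.0072 -0.16    0.1826]
```

```bash
python3 -m handwheel '[[[0.007,0,0.09],0],[[0.007,-0.02,0.182],0],[[0.007,-0.06,0.182],0],[[0.007,-0.085,0.182],0],[[0.007,-0.085,0.182],0]]' 1
python3 -m handwheel '[[[0,-0.015,0],0],[[0,-0.03,0],0],[[0,-0.04,0],0],[[0,-0.048,0],0],[[0,-0.056,0],0],[[0,-0.056,0],0]]' 1
python3 -m handwheel '[[[0,-0.008,0],0],[[0,-0.016,0],0],[[0,-0.024,0],0],[[0,-0.024,0],0]]' 1
python3 -c "
from h import *
s=bot.state();print(S(s['ee_pos']),s['wrist_force'])"
```

```text
clock: 18.65
ee_pos: [0.5403, -0.0971, -0.0259]
ee_rot: [[0.997, 0.077, -0.001], [0.077, -0.997, 0.001], [-0.001, -0.001, -1.0]]
wrist_force: [1.8, -0.3, -0.1]
opening: 0.0854
grasp_force: 0.0
clock: 19.15
ee_pos: [0.5411, -0.0784, -0.0239]
ee_rot: [[0.997, 0.075, 0.004], [0.075, -0.997, -0.004], [0.003, 0.004, -1.0]]
wrist_force: [0.9, -6.4, 1.8]
opening: 0.0855
grasp_force: 3.0
clock: 19.48
ee_pos: [0.5408, -0.0693, -0.0242]
ee_rot: [[0.997, 0.074, 0.005], [0.074, -0.997, -0.004], [0.004, 0.004, -1.0]]
wrist_force: [1.8, -6.8, -2.7]
opening: 0.0853
grasp_force: 1.7
[   4.56176877 -131.03302256  -24.16701689] [ 1.7969187  -6.80568367 -2.6662666 ]
```

```bash
python3 -m handwheel '[[[0,0.05,0],0],[[0,0.14,-0.06],0],[[0.06,0.16,-0.2],-0.1],[[0.16,0.1,-0.235],-0.2],[[0.265,0.03,-0.235],-0.5],[[0.265,-0.04,-0.235],-1],[[0.265,-0.04,-0.235],-1],[[0.265,-0.04,-0.235],-1],[[0.265,-0.04,-0.235],-1],[[0.265,-0.04,-0.235],-1],[[0.265,-0.04,-0.235],-1],[[0.265,-0.04,-0.235],-1]]' 1
python3 -m handwheel '[[[0,0,0],-0.5],[[0,0,0],-0.5],[[0,0,0],-0.5],[[0,0,0],-0.5],[[0,0,0],-0.5],[[0,0,0],-0.5]]' 1
cat >> lv.py <<'E'
def show(n,step=2,hw=24):
    c,im=load(n);h=cv2.cvtColor(im,cv2.COLOR_BGR2HSV)
    a=proj(c,O+ex*.0385-ey*.022+np.array([0,0,.1342])).astype(int);c0=max(a[0]-40,0);print(n,'tip exp',a,'c0',c0)
    for r in range(max(a[1]-hw,0),a[1]+hw,step): print(r,''.join('b' if (105<h[r,x,0]<130 and h[r,x,1]>110) else ('#' if h[r,x,2]>150 else ('+' if h[r,x,2]>105 else '.')) for x in range(c0,c0+70)))
E
python3 -c "
from lv import *
shot('a3');show('a3',3,42)
print(S(bot.state()['ee_pos']))"
python3 -m handwheel '[[[0,0,-0.1],0],[[0,0,-0.15],0],[[0,0,-0.15],0],[[0,0,-0.15],0]]' 1
python3 -c "
from lv import *
shot('a4');show('a4',2,24)"
```

```text
clock: 20.48
ee_pos: [0.6433, -0.0431, 0.069]
ee_rot: [[0.434, 0.901, 0.0], [0.901, -0.434, -0.0], [0.0, 0.0, -1.0]]
wrist_force: [-0.9, 0.5, -0.4]
opening: 0.0856
grasp_force: 0.0
clock: 20.98
ee_pos: [0.6432, -0.0433, 0.0689]
ee_rot: [[-0.069, 0.998, 0.0], [0.998, 0.069, -0.0], [-0.0, 0.0, -1.0]]
wrist_force: [0.0, 0.7, 0.1]
opening: 0.0856
grasp_force: 0.0
a3 tip exp [93 52] c0 53
10 bbbbbb.+###++...bbbbbbbbbbbbb...........+##############+..............
13 bbbbbbb.+###++..bbbbbbbbbbbbb..........+##############++..............
16 bbbbbbb.+####++..bbbbbbbbbbbbb.........##############++...............
19 bbbbbbbb.+###++..bbbbbbbbbbbbbb.......+##############++...............
22 bbbbbbbbb.+###++..bbbbbbbbbbbbb......+##############++................
25 bbbbbbbbb.+####++..bbbbbbbbbbbb..++++##############++.................
28 bbbbbbbbbb.+###++..bbbbbbbbbbbbb.++++##############+++++++++++++++++++
31 bbbbbbbbbbb.####++..bbbbbbbbbbbb..++##############+++++###############
34 bbbbbbbbbbb.+####++..bbbbbbbbbbbb.++##############++++################
37 bbbbbbbbbbbb.+###++..bbbbbbbbbbbbb.#########
[... 2695 characters left out ...]
....+#############################
82 #################bbbbbbb+###+.bbb.......+#############################
84 #################bbbbbbb.###+.bbb.......++############################
86 #################bbbbbbb.####+.bbb......+#############################
88 ##################bbbbbbb+###+.bbb......++############################
90 ##################bbbbbbb+###+.bbbb.....++############################
92 ##################bbbbbbb.####.bbbb.....++############################
94 ###################bbbbbbb+###+.bbb......+############################
96 ###################bbbbbbb+###+.bbb......+############################
98 ###################bbbbbbb.####.bbbb.....+############################
```

```bash
cat >> lv.py <<'E'
W=lambda q:O+ex*q[0]/1000+ey*q[1]/1000+np.array([0,0,q[2]/1000])
def joint(tips,lines):
    # tips {view:px}; lines [{view:(a,b)}] one dict per lift state; shared face x
    t=least_squares(lambda q:np.concatenate([proj(load(n)[0],W(q))-p for n,p in tips.items()]),[38,-22,134]).x
    def f(q):
        r=[]
        for i,L in enumerate(lines):
            for n,(a,b) in L.items():
                a=np.array(a,float);d=np.array(b)-a;d=d/np.linalg.norm(d);e=proj(load(n)[0],W((q[0],t[1],q[1+i])))-a;r.append(e[0]*d[1]-e[1]*d[0])
        return r
    s=least_squares(f,[29]+[130]*len(lines));print('tip',t.round(2),'face x',s.x[0].round(2),'line z',s.x[1:].round(2),'res',s.fun.round(2),'dz',(t[2]-s.x[1:]).round(2),'gap',t[0]-s.x[0])
E
python3 - <<'E'
from lv import *
T={'a1':(82.7,46.5),'a2':(168.5,72),'a3':(94,52.3),'a4':(174.5,76)}
L1={'a1':((56,9),(78,105)),'a2':((152,50),(158,93))};L2={'a3':((63,13),(79.5,91)),'a4':((156.2,53),(162,96))}
joint(T,[L1,L2])
joint({k:T[k] for k in('a1','a2')},[L1]);joint({k:T[k] for k in('a3','a4')},[L2])
E1={'a1':((31.5,9),(55.5,105)),'a2':((141.5,50),(148.5,93))};E2={'a3':((53.5,79),(56.5,91)),'a4':((145.5,52),(152.5,98))}
joint(T,[E1,E2])
E
```

```text
tip [ 38.56 -21.86 134.11] face x 30.04 line z [130.5  132.22] res [ 0.   -0.01 -0.    0.01] dz [3.61 1.88] gap 8.518376172365851
tip [ 38.52 -22.   134.23] face x 30.05 line z [130.51] res [0. 0.] dz [3.72] gap 8.471877251426545
tip [ 38.59 -21.71 133.97] face x 30.02 line z [132.2] res [-0.  0.] dz [1.77] gap 8.566520347568126
tip [ 38.56 -21.86 134.11] face x 29.23 line z [139.04 141.23] res [-0.02  0.05  0.02 -0.05] dz [-4.93 -7.12] gap 9.32439389912409
```

Four views agree: the line is 1.85 mm below the tip, with an 8.5 mm gap, and the tip hasn't moved. One more push.

```bash
python3 -m handwheel '[[[-0.1,-0.05,0],0.1],[[-0.2,-0.15,0],0.2],[[-0.2,-0.275,0],1],[[-0.2,-0.275,0],1],[[-0.2,-0.275,0.1],1],[[-0.2,-0.275,0.1],1],[[-0.2,-0.275,0.1],1],[[-0.2,-0.275,0.1],1],[[-0.2,-0.275,0.1],1],[[-0.2,-0.275,0.1],1]]' 1
python3 -m handwheel '[[[0,0,0.05],0.5],[[0,0,0.1],0.5],[[0,0,0.1],0.5],[[0,0,0.1],0.5],[[0,0,0.1],0.5],[[0,0,0.1],0.5]]' 1
python3 - <<'E'
from h import *
s=bot.state();R=np.array(s['ee_rot']);p=np.array(s['ee_pos']);print(S(p),np.degrees(np.arctan2(R[1,0],R[0,0])))
for y in(-145,-118):
    t=O+ey*y/1000;t[2]=-.0265;print((R.T@(t-p)/.4).round(4))
E
```

```text
clock: 22.25
ee_pos: [0.5375, -0.1305, 0.0867]
ee_rot: [[0.829, 0.559, -0.004], [0.559, -0.829, 0.001], [-0.003, -0.003, -1.0]]
wrist_force: [0.1, -0.2, -0.1]
opening: 0.0854
grasp_force: 0.0
clock: 22.75
ee_pos: [0.5385, -0.1307, 0.0478]
ee_rot: [[0.997, 0.076, -0.002], [0.076, -0.997, 0.001], [-0.002, -0.001, -1.0]]
wrist_force: [-0.2, 0.4, 0.2]
opening: 0.0853
grasp_force: 0.0
[  -2.24359859 -192.09694385   47.76423094] 4.338479781320222
[ 0.0062 -0.1176  0.1857]
[ 0.0064 -0.1851  0.1858]
```

```bash
cat >> h.py <<'E'
def butt(n):
    c,im=load(n);h=cv2.cvtColor(im,cv2.COLOR_BGR2HSV)
    m=((h[...,1]>120)&((h[...,0]<8)|(h[...,0]>172))&(h[...,2]>70)).astype('uint8');m[:,400:]=0
    k,l,st,ce=cv2.connectedComponentsWithStats(m);i=1+st[1:,4].argmax();m=l==i;print(n,st[i],S(bot.state()['ee_pos']).round(1))
    for r in(250,260,270,280,290):
        q=np.nonzero(m[r])[0]
        if len(q): print(r,q.min(),q.max(),S(onz(c,(q.min(),r),.025)).round(1),S(onz(c,(q.max(),r),.025)).round(1))
E
python3 -m handwheel '[[[0.006,0,0.09],0],[[0.006,-0.03,0.184],0],[[0.006,-0.08,0.184],0],[[0.006,-0.11,0.184],0],[[0.006,-0.118,0.184],0],[[0.006,-0.118,0.184],0]]' 1
python3 -c "
from h import *
shot('w13');butt('w12');butt('w13')"
python3 -m handwheel '[[[0,-0.012,0],0],[[0,-0.024,0],0],[[0,-0.036,0],0],[[0,-0.046,0],0],[[0,-0.056,0],0],[[0,-0.066,0],0],[[0,-0.066,0],0]]' 1
python3 -c "
from h import *
shot('w14');butt('w14')"
```

```text
clock: 23.25
ee_pos: [0.5398, -0.0833, -0.0236]
ee_rot: [[0.997, 0.076, 0.003], [0.076, -0.997, -0.001], [0.003, 0.001, -1.0]]
wrist_force: [-0.6, -0.2, -0.3]
opening: 0.0854
grasp_force: 0.0
w12 [ 130  235   80   73 3456] [   3.1 -145.7  -23.1]
250 139 209 [ 17.6 -69.6  25. ] [ 17.5 -99.8  25. ]
260 131 200 [ 12.9 -65.4  25. ] [ 12.8 -95.4  25. ]
270 133 188 [  8.1 -65.5  25. ] [  8.  -89.6  25. ]
280 135 178 [  3.1 -65.5  25. ] [  3.1 -84.6  25. ]
290 136 169 [ -1.9 -65.2  25. ] [ -1.9 -80.   25. ]
w13 [ 114  233   83   74 4375] [   3.1 -145.7  -23.1]
250 119 195 [ 16.9 -58.3  25. ] [ 16.9 -91.8  25. ]
260 115 196 [ 12.  -55.6  25. ] [ 12.1 -91.8  25. ]
270 117 186 [  7.1 -55.7  25. ] [  7.1 -86.7  25. ]
280 119 177 [  2.1 -55.7  25. ] [  2.1 -82.1  25. ]
290 121 169 [ -3.1 -55.7  25. ] [ -3.  -77.8  25. ]
clock: 23.88
ee_pos: [0.5374, -0.0587, -0.0242]
ee_rot: [[0.997, 0.074, 0.002], [0.074, -0.997, -0.003], [0.002, 0.003, -1.0]]
wrist_force: [-0.2, -5.0, -0.6]
opening: 0.0854
grasp_force: 2.3
w14 [ 145  233   77   68 2891] [   1.9 -120.1  -24.2]
250 149 221 [ 16.8 -47.2  25. ] [ 16.7 -78.7  25. ]
260 146 201 [ 12.  -45.1  25. ] [ 11.9 -69.5  25. ]
270 148 188 [  7.1 -45.2  25. ] [  7.  -63.1  25. ]
280 149 178 [  2.1 -44.9  25. ] [  2. -58.  25.]
290 151 169 [ -3.1 -45.1  25. ] [ -3.1 -53.3  25. ]
```

The wedge moved another 10.6 mm, so the line should have risen about 1.95 mm. Backing off to verify.

```bash
python3 -m handwheel '[[[0,0.05,0],0],[[0,0.14,0],0],[[0.06,0.18,-0.16],-0.1],[[0.16,0.13,-0.235],-0.2],[[0.265,0.06,-0.235],-0.5],[[0.265,-0.015,-0.235],-1],[[0.265,-0.015,-0.235],-1],[[0.265,-0.015,-0.235],-1],[[0.265,-0.015,-0.235],-1],[[0.265,-0.015,-0.235],-1],[[0.265,-0.015,-0.235],-1],[[0.265,-0.015,-0.235],-1]]' 1
python3 -m handwheel '[[[0,0,0],-0.5],[[0,0,0],-0.5],[[0,0,0],-0.5],[[0,0,0],-0.5],[[0,0,0],-0.5],[[0,0,0],-0.5]]' 1 | head -2
python3 -c "
from lv import *
shot('a5');show('a5',3,40)"
python3 -m handwheel '[[[0,0,-0.1],0],[[0,0,-0.15],0],[[0,0,-0.15],0],[[0,0,-0.15],0]]' 1 | head -2
python3 -c "
from lv import *
shot('a6');show('a6',2,24)"
```

```text
clock: 24.93
ee_pos: [0.6415, -0.0432, 0.0692]
ee_rot: [[0.434, 0.901, -0.0], [0.901, -0.434, 0.0], [0.0, -0.0, -1.0]]
wrist_force: [-1.4, 0.4, 0.2]
opening: 0.085
grasp_force: 0.0
clock: 25.43
ee_pos: [0.6416, -0.0436, 0.0692]
a5 tip exp [99 52] c0 59
12 bb.+###+++..bbbbbbbbbbbbb..............+##############++..............
15 bbb.+###++..bbbbbbbbbbbbb..............+#############++...............
18 bbbb+####++..bbbbbbbbbbbbb............+##############++...............
21 bbbb.+###++...bbbbbbbbbbbb............##############++................
24 bbbbb.####++..bbbbbbbbbbbbb.++++++++++##############+.................
27 bbbbb.+####++..bbbbbbbbbbbb..++++##################+++++++++++++++++++
30 bbbbbb.+###++...bbbbbbbbbbbb..++++################++++################
33 bbbbbbb+####++..bbbbbbbbbbbb..++++################++++################
36 bbbbbbb.+####++..bbbbbbbbbbbb..++++##############+++++++++++++++++++++
39 bbbbbbbb.####++..bbbbbbbbbbbbb.+++###############+....................
42 bbbbbbbb.+####++..bbbbbbbbbbbb..++##############++....................
45 bbbbbbbbb.#####+..bbbbbbbbbbbb
[... 2301 characters left out ...]
..+#############################++
82 ###############bbbbbbb.+###+.bbb......++############################++
84 ################bbbbbbb+###+.bbb......+##############################+
86 ################bbbbbbb+###+.bbb......++#############################+
88 ################bbbbbbb.####.bbbb.....++#############################+
90 ################bbbbbbb.+###+.bbb......+#############################+
92 #################bbbbbbb+###+.bbbb.....+#############################+
94 #################bbbbbbb.####.bbbb.....+#############################+
96 #################bbbbbbb.####..bbb.....+#############################+
98 ##################bbbbbbb+###+.bbb.....++############################+
```

Run:
```python
from lv import *
T={'a1':(82.7,46.5),'a2':(168.5,72),'a3':(94,52.3),'a4':(174.5,76),'a5':(99.2,51.7),'a6':(177.5,75.6)}
L1={'a1':((56,9),(78,105)),'a2':((152,50),(158,93))};L2={'a3':((63,13),(79.5,91)),'a4':((156.2,53),(162,96))}
L3={'a5':((64,12),(80.6,90)),'a6':((157.9,53),(163.7,97))}
joint(T,[L1,L2,L3]);joint({k:T[k] for k in('a5','a6')},[L3])
shot('sd15','side');im=load('sd15')[1];c=load('sd15')[0];h=cv2.cvtColor(im,cv2.COLOR_BGR2HSV)
m=((h[...,1]>150)&((h[...,0]<8)|(h[...,0]>172))&(h[...,2]>90)).astype('uint8')
k,l,st,ce=cv2.connectedComponentsWithStats(m)
for i in range(1,k):
    if 15<st[i,4]<400: print(st[i],S(onz(c,ce[i],.018)).round(1))
```

```text
tip [ 38.48 -21.81 134.04] face x 30.05 line z [130.52 132.24 134.36] res [ 0.   -0.01 -0.01  0.02  0.   -0.01] dz [ 3.52  1.8  -0.32] gap 8.430372479948293
tip [ 38.46 -21.75 134.13] face x 30.07 line z [134.39] res [-0.  0.] dz [-0.26] gap 8.391244787081732
[545 177   7  13  55] [-319.1 -699.1   18. ]
[408 186  16  17 237] [ -58.  -423.4   18. ]
[387 230  16  21 273] [-126.7 -205.6   18. ]
[305 244  16  18 137] [ -1.6 -61.4  18. ]
```

The line is within about 0.3 mm of the tip, the wedge is central, the gauge hasn't moved and the gripper is clear, so I'm handing in.

```bash
python3 -c "
from bench import bot
print(bot.sign_off())"
```

```text
the job is handed in; nothing more can be done
None
```

The job is handed in: the wedge is in straight and central under the foot, carrying the casting, with the scribed line measured about 0.3 mm above the pointer tip (uncertainty about 0.5 mm). The scriber tip held its position in every check view and the gripper was clear at about 26 s of the 48 s; I took no final measurement of the hammer, square or bottle.

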